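Pack the burner and reagent bottle into the tilted kit crate

ROBOT

A 7-joint arm with a two-finger parallel gripper is mounted at the origin on a cart in front of the work surface, level with it; the furniture and walls round the work are solid. World frame = base frame: x ahead of the robot, y to its left, z up, the work surface at z = 0. Lengths are in m, angles in rad, forces in N, time in s.
With the tool pointing down it reaches from about 0.4 to 0.85 m from the base axis. Payload 10.4 kg.
Tool frame: the origin (TCP) lies midway between the tips of the shut fingers; the grasp point (between the pads) lies 19 mm behind it; x points along the fingers, z is the direction in which the jaws open and shut, and the axes are right-handed (so a half turn about x gives the same grasp; the last joint's range is limited). The gripper opens to 87 mm and grips with 3 to 60 N. Pads are 19 mm wide; open, the fingers measure 117 mm over their backs; the gripper's body (75 mm by 190 mm) begins 51 mm behind the grasp point.
Start: joints at [-1.17, 0.332, -0.065, 1.46, 0.022, 1.35, -0.088], TCP at [0.257, 0.57, 0.223] pointing down, gripper open.
Joint ranges: [-2.6, 2.6], [-0.5, 2.12], [-1.47, 1.34], [0.16, 2.42], [-1.27, 4.41], [0.06, 2.06], [-2.6, 2.6]. Speed limits (rad/s): [2.22, 2.22, 2.79, 2.79, 3.14, 3.14, 3.14].

INTERFACE

Orientations are given as a unit quaternion [x, y, z, w].
In Python, from bench import read_state, camera, camera_params, close_job gives the robot as it stands.
- The arm moves only by the tool arm_command, never from a script. Its argument "targets" is a list of rows, each a list of 7 numbers: the closure in counts, from 0 (fully open) to 255 (shut), then the shift along the tool's x, y, z in mm, then the turn, a rotation vector about the tool's x, y, z in rad. A call has 1 to 10 rows; each row is the pose to reach, as a shift and turn from the pose commanded when the call began, along the tool's axes at that moment; what a row does not reach only later rows make up. A row lasts 1/10 s, in which the tool goes at most 50 mm and 8.59 degrees, less where a joint would pass 70% of its speed; a pose out of reach is approached as far as the arm can. A call with a gripper value outside its range is refused whole. The fingers move at their own pace and stop on an object; "newtons" is the grip in N (left out, the last holds). Time passes only in rows, so rows that repeat a pose let the fingers close. It gives the time, the measured TCP pose, the force and the opening at its end, in the units of the state.
- read_state(): the state, without advancing time (a new reading comes with each control period).
- camera(name): name is "side" or "top" or "wrist"; returns the picture (400x640x3 uint8, red, green, blue); there is no depth.
- camera_params(name): a dict with "intrinsics" (3x3 intrinsics, pixels), "xyz" and "orientation" of the camera in the world; the wrist camera has in their place "mount" (4x4, takes a point from camera to tool coordinates, whose origin is the TCP and whose axes are the tool frame's). Camera axes: x right, y down, z forward; pixel columns grow to the right and rows downward; lengths in m; the calibration is good to about 2 mm. The wrist camera is an equidistant fisheye: a pixel r from the principal point sees the ray r / f radians off the axis. A picture is of the moment at which its call begins: read the wrist's pose just before it. camera_params takes no time and is no camera call.
- close_job(): hands the job in, once; it reports no verdict.
The state is a dict: "time": time; "joint_positions": joint angles; "joint_vel": joint speeds; "joint_torque": joint torques, N m; "ee_pos": TCP position; "eef_rot": TCP orientation; "ft_force": force on the tool from outside, world axes, zero at the start; "torque": the same for the moment, N m; "width": finger opening in m.
Only numpy, scipy, OpenCV 4.12 (cv2) and the standard library are available. Lean on these libraries where they do the work, as an engineer would, in place of code of your own. Each camera call takes 0.05 s, during which the arm holds its last target.

TASK

Finish packing the flame-test kit: put the gas burner and the brown reagent bottle into the wooden crate on the sloping wire stand, side by side in the empty space beside the two dropper bottles, each upright in the crate with its bottom down on the crate's floor. Lower them in without dropping or toppling them, keep the dropper bottles standing at their end of the crate, and leave the wash bottle and the empty flask next to it where they are.

Things in the scene. Friction and masses are not known exactly. Their poses are not given: they have to be found in the camera images.
- bottle: brown glass reagent bottle with a black screw cap, label partly orange; stands upright on the table, 146 mm tall, body 74 mm in diameter up to about 90 mm, then a shoulder narrowing to the cap; cap 52 mm in diameter from 122 to 146 mm above the base, tight (does not turn); 0.15 to 0.3 kg. Origin at the centre of the base, z up along the bottle
- burner: laboratory gas burner, hose off; stands upright on the table, 158 mm tall; round foot 77 mm in diameter and 15 mm thick, brass knob and inlet at 24 to 40 mm height within the foot's outline, then a plain upright steel tube 16 mm in diameter from 62 mm to the top, on the foot's centre; 0.3 to 0.6 kg. Origin at the centre of the foot's underside, z up along the tube
- crate: open wooden crate, fixed, tilted 28 degrees toward its low front wall by a wire stand, so its mouth looks up and toward the robot. Inside 85 mm (x) by 198 mm (y); walls 9 mm thick, 92 mm high above the inner floor. Origin at the centre of the inner floor, about 53 mm above the table; z out of the mouth, square to the floor; x up the slope to the high back wall; y along its length, the dropper bottles standing at the -y end
- space (a point): point on the crate's inner floor, at the middle of the empty space beside the droppers (16.5 mm from the crate's origin along its y). The space is 85 mm (crate x) by 164 mm (crate y): burner foot and bottle, 77 and 74 mm wide, leave 13 mm to spare along y and 8 to 11 mm along x, so the first one in must stand close to its end of the space
- dropper_0: small dropper bottle already packed, 33 mm in diameter up to 58 mm, narrow black teat up to 92 mm; stands loose on the crate's floor at the crate's -y end, against the low front wall. Origin at the centre of its base, z up along it
- dropper_1: as dropper_0, standing behind it, up the slope, and leaning on it
- wash_bottle: white squeeze wash bottle with a bent spout, 98 mm in diameter, 350 mm tall, standing loose farther back on the table; a bystander. Origin at its base
- flask: open clear glass conical flask (no stopper, near the wash bottle), 96 mm in diameter, 160 mm tall, standing loose on the table; a bystander. Origin at the centre of its base

How it is judged:
By the outcome, as a careful person would: the job done as asked, in the order asked, and still so for the second after the job is handed in, with the robot touching nothing.
It also fails if it takes over 64 s, if anything falls off the work surface, if the arm or the gripper's body presses on something with over 40 N, if the wrist force passes 120 N, or if a joint passes its speed limit or range.

## Working session

There is one attempt and no reset: what is moved stays moved. The work goes in short steps, Python scripts to look and compute and a tool call to move; the robot and the scene stay as the last step left them, time stands still between calls to the robot, and variables do not carry over. Pictures are saved under pics/ and viewed, and the job is handed in when it is done.

Besides the shell and the picture viewer there is one more tool, called after "Request:" as name(argument=value, ...), one argument or row to a line, values as JSON. arm_command: Moves the arm, as the interface text tells. Its arguments: {"type":"object","properties":{"targets":{"type":"array"},"newtons":{"type":"number"}},"required":["targets"]}

```bash
ls; mkdir -p pics
python3 - <<'E'
from bench import *
import cv2,json
s=read_state();print(s)
for n in ["side","top","wrist"]:
    p=camera_params(n);print(n,p)
    cv2.imwrite(f"pics/{n}0.png",camera(n)[:,:,::-1])
E
```

```text
pics
{'time': 0.0, 'joint_positions': array([-1.1695719 ,  0.3329091 , -0.06471354,  1.46096235,  0.02164772,
        1.34989695, -0.08849248]), 'joint_vel': array([ 0.00010917,  0.00189851,  0.00076917,  0.00157378,  0.00210519,
        0.00108627, -0.00093407]), 'joint_torque': array([-3.42747071e-04, -6.23283434e+01,  2.42859236e-02, -3.89876318e+01,
       -6.12948881e-02,  4.02751495e-02,  1.15424359e-04]), 'ee_pos': array([0.25688105, 0.5693336 , 0.22172071]), 'eef_rot': array([-0.38398151,  0.59438666,  0.3833501 ,  0.5935532 ]), 'ft_force': array([-0.12810455,  1.06016201,  0.69214925]), 'torque': array([-0.04869734,  0.03833163,  0.01034257]), 'width': 0.08739296098273605}
side {'intrinsics': array([[406.04777158,   0.        , 328.34811554],
       [  0.        , 406.04777158, 196.6098191 ],
       [  0.        ,   0.        ,   1.        ]]), 'xyz': array([ 0.36407332, -0.98534962,  0.59935601]), 'orientation': array([ 0.84346717, -0.10994898,  0.05521046, -0.52290167])}
top {'intrinsics': array([[421.07383195,   0.        , 322.35353137],
       [  0.        , 421.07383195, 196.10840711],
       [  0.        ,   0.        ,   1.        ]]), 'xyz': array([0.4269613 , 0.13289828, 1.04139548]), 'orientation': array([-0.49257191,  0.86379942, -0.09210603,  0.05234448])}
wrist {'intrinsics': array([[309.70691629,   0.        , 321.48468653],
       [  0.        , 309.70691629, 199.38348565],
       [  0.        ,   0.        ,   1.        ]]), 'mount': array([[-4.20378460e-04, -2.55061457e-01,  9.66924752e-01,
        -1.62859359e-01],
       [ 4.68921926e-04, -9.66924782e-01, -2.55061261e-01,
         7.02616046e-02],
       [ 9.99999802e-01,  3.46189957e-04,  5.26078261e-04,
         8.79183938e-04],
       [ 0.00000000e+00,  0.00000000e+00,  0.00000000e+00,
         1.00000000e+00]])}
```

View pics/side0.png

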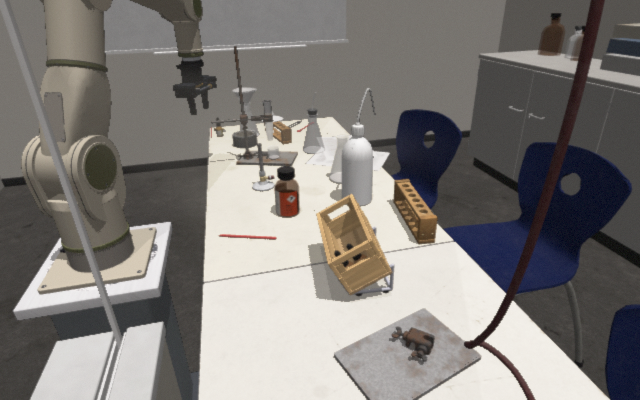

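View pics/top0.png

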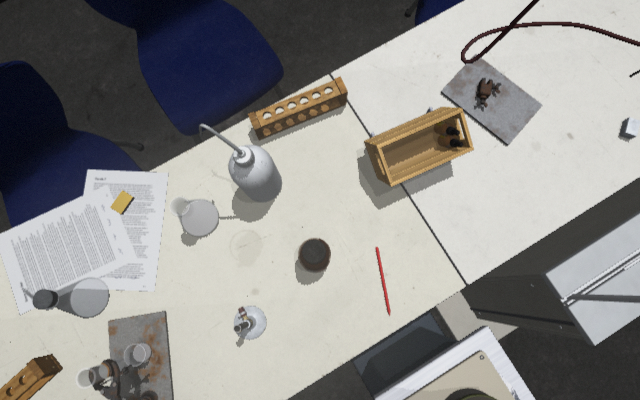

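View pics/wrist0.png

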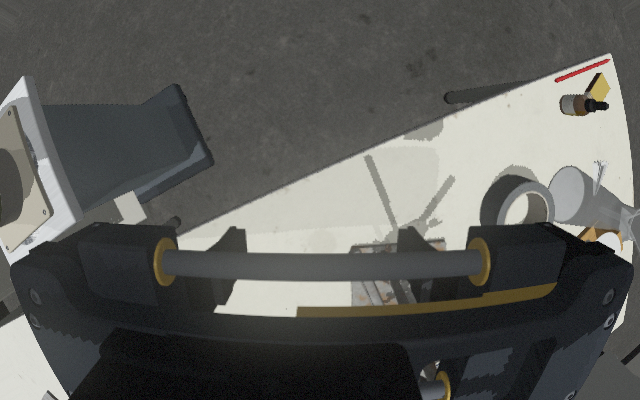

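```bash
cat > h.py <<'E'
import numpy as np, cv2
from scipy.spatial.transform import Rotation as R
from bench import read_state, camera, camera_params
def ray(n,uv):
    p=camera_params(n);d=np.linalg.inv(p['intrinsics'])@np.array([uv[0],uv[1],1.]);d=R.from_quat(p['orientation']).as_matrix()@d
    return np.array(p['xyz']),d/np.linalg.norm(d)
def onz(n,uv,z):
    o,d=ray(n,uv);return o+d*(z-o[2])/d[2]
def tri(a,b):
    o1,d1=ray(*a);o2,d2=ray(*b)
    A=np.stack([d1,-d2],1);t=np.linalg.lstsq(A,o2-o1,rcond=None)[0]
    p,q=o1+t[0]*d1,o2+t[1]*d2;return (p+q)/2,np.linalg.norm(p-q)
def proj(n,P):
    p=camera_params(n);c=R.from_quat(p['orientation']).as_matrix().T@(np.array(P)-p['xyz']);c=p['intrinsics']@c;return c[:2]/c[2]
def wproj(P,s):
    p=camera_params('wrist');M=p['mount'];T=R.from_quat(s['eef_rot']).as_matrix()
    t=T.T@(np.array(P)-s['ee_pos']);c=M[:3,:3].T@(t-M[:3,3]);th=np.arctan2(np.hypot(c[0],c[1]),c[2]);K=p['intrinsics']
    return K[:2,2]+K[0,0]*th*c[:2]/np.hypot(c[0],c[1])
def wray(uv,s):
    p=camera_params('wrist');M=p['mount'];K=p['intrinsics'];v=(np.array(uv)-K[:2,2])/K[0,0];th=np.hypot(*v)
    d=np.r_[v/th*np.sin(th),np.cos(th)];T=R.from_quat(s['eef_rot']).as_matrix()
    return np.array(s['ee_pos'])+T@M[:3,3],T@M[:3,:3]@d
E
python3 - <<'E'
import cv2
t=cv2.imread('pics/top0.png');s=cv2.imread('pics/side0.png')
def c(im,x,y,w,h,k,n): cv2.imwrite(n,cv2.resize(im[y:y+h,x:x+w],None,fx=k,fy=k,interpolation=cv2.INTER_CUBIC))
c(t,350,90,140,110,5,'pics/tc.png');c(t,220,220,130,130,4.6,'pics/tb.png');c(s,300,180,110,120,5,'pics/sc.png');c(s,240,130,80,100,6,'pics/sb.png')
E
```

```text
(no output)
```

View pics/tc.png

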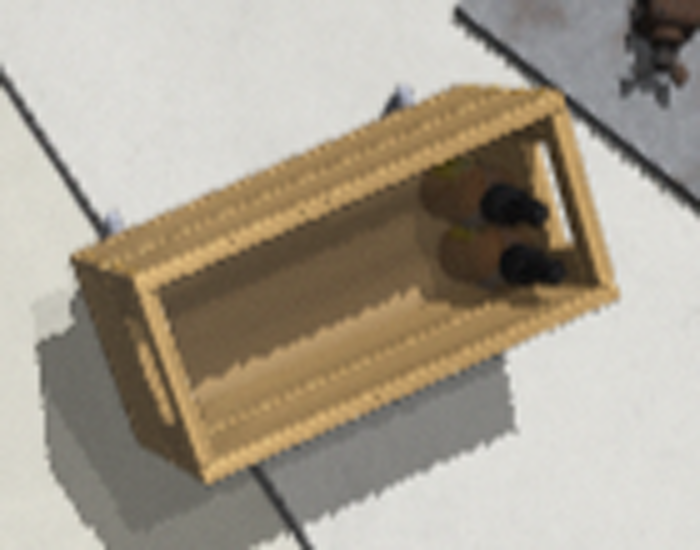

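View pics/tb.png

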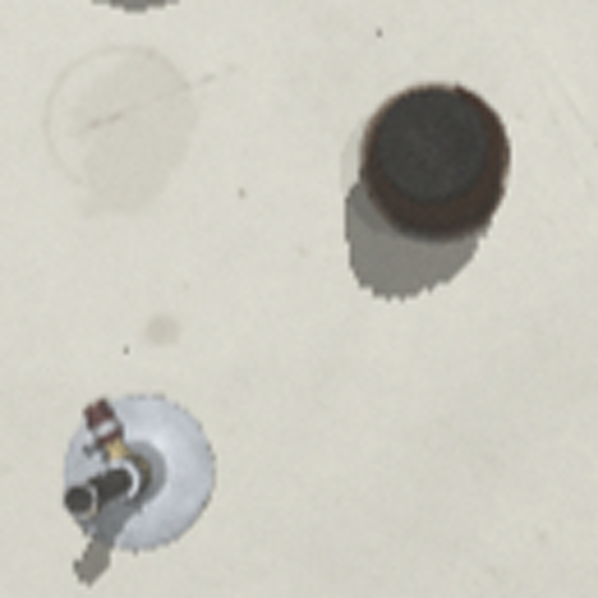

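View pics/sc.png

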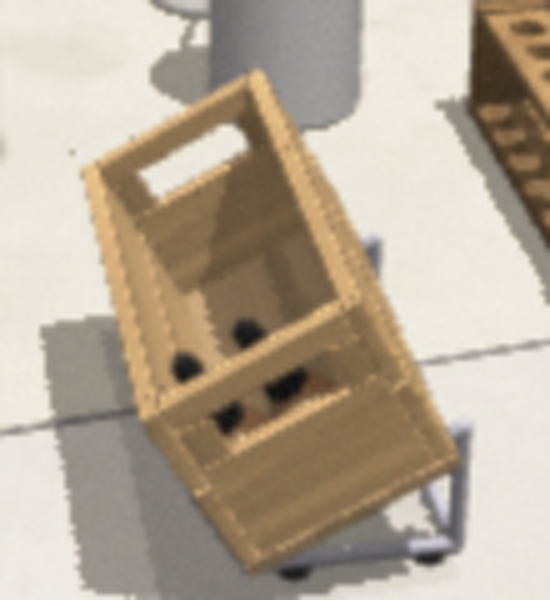

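View pics/sb.png

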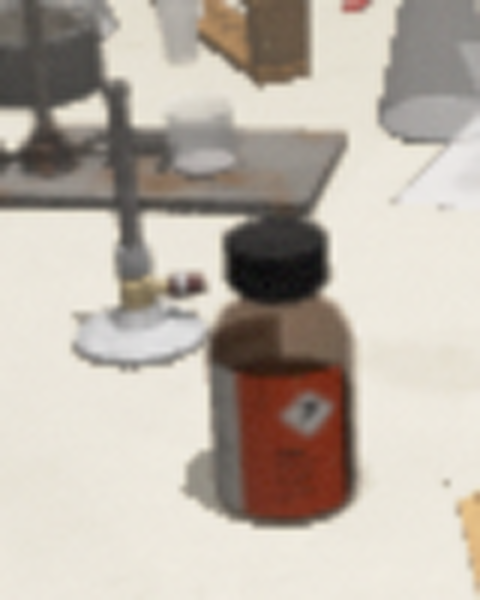

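```bash
cat > m.py <<'E'
from h import *
T={'pp':(135,277),'pm':(565,95),'mm':(617,293),'mp':(208,482)}
S={'pp':(258,70),'pm':(356,298),'mm':(150,417),'mp':(86,168)}
L={'pp':(51.5,108),'pm':(51.5,-108),'mm':(-51.5,-108),'mp':(-51.5,108)}
W={}
off=lambda p,k,ox,oy:((p[0]+.5)/k-.5+ox,(p[1]+.5)/k-.5+oy)
for k in T:
    W[k],e=tri(('top',off(T[k],5,350,90)),('side',off(S[k],5,300,180)));print(k,W[k].round(4),round(e,4))
P=np.array([W[k] for k in T]);Q=np.array([[*L[k],92] for k in T])/1000
r,err=R.align_vectors(P-P.mean(0),Q-Q.mean(0));M=r.as_matrix()
print('fit rms',err/2,'\n',M.round(4));print('tilt',np.degrees(np.arccos(M[2,2])))
print('origin',P.mean(0)-M@Q.mean(0))
print('edges',[np.linalg.norm(P[i]-P[(i+1)%4]).round(4) for i in range(4)])
# constrained
yaw=np.arctan2(-M[0,1],M[1,1]);print('yaw',yaw)
Mc=(R.from_euler('z',yaw)*R.from_euler('y',-np.radians(28))).as_matrix();print(Mc.round(4));o=P.mean(0)-Mc@Q.mean(0);print('origin c',o)
for k,l in L.items():
    X=o+Mc@np.array([*l,92])/1000;print(k,proj('top',X).round(1),np.round(off(T[k],5,350,90),1),proj('side',X).round(1),np.round(off(S[k],5,300,180),1))
k=4.6
print('bottle cap',onz('top',off((430,143),k,220,220),.146))
print('burner tube',onz('top',off((80,500),k,220,220),.158),'foot',onz('top',off((140,472),k,220,220),.009))
print('tri cap',tri(('top',off((430,143),k,220,220)),('side',off((276,238),6,240,130))),'tri tube',tri(('top',off((80,500),k,220,220)),('side',off((118,83),6,240,130))))
E
python3 m.py
```

```text
pp [ 0.6284 -0.1258  0.1578] 0.0013
pm [ 0.6035 -0.3375  0.1592] 0.0009
mm [ 0.52   -0.3278  0.1111] 0.0012
mp [ 0.5407 -0.1162  0.1108] 0.0014
fit rms 0.0029916452449672767 
 [[ 0.8708  0.1079 -0.4796]
 [-0.0928  0.9942  0.0551]
 [ 0.4827 -0.0034  0.8758]]
tilt 28.86560671312234
origin [ 0.61726886 -0.23189589  0.0541471 ]
edges [np.float64(0.2131), np.float64(0.0969), np.float64(0.2126), np.float64(0.0999)]
yaw -0.1080937204793792
[[ 0.8778  0.1079 -0.4667]
 [-0.0953  0.9942  0.0506]
 [ 0.4695  0.      0.8829]]
origin c [ 0.61608429 -0.23149048  0.05348534]
pp [375.8 144.8] [376.6 145. ] [351.9 192.8] [351.2 193.6]
pm [462.3 107. ] [462.6 108.6] [372.3 239.6] [370.8 239.2]
mm [474.2 149. ] [473.  148.2] [327.7 264. ] [329.6 263. ]
mp [390.7 186.5] [391.2 186. ] [316.  213.1] [316.8 213.2]
bottle cap [0.50119282 0.11143739 0.146     ]
burner tube [0.44411278 0.32178106 0.158     ] foot [0.44348001 0.32070317 0.009     ]
tri cap (array([0.50072709, 0.11143361, 0.14323197]), np.float64(0.00139106557195288)) tri tube (array([0.44449698, 0.3215966 , 0.15875423]), np.float64(0.00079901738288134))
```

```bash
cat >> h.py <<'E'
YAW=-0.108;ORI=np.array([.6161,-.2315,.0535])
MC=(R.from_euler('z',YAW)*R.from_euler('y',-np.radians(28))).as_matrix()
def crate(p_mm): return ORI+MC@np.array(p_mm)/1000
def frame(xdir,zdir):
    x=np.array(xdir,float);x/=np.linalg.norm(x);z=np.array(zdir,float);z-=x*(z@x);z/=np.linalg.norm(z);return np.stack([x,np.cross(z,x),z],1)
def delta(pos,rot,pos0=None,rot0=None):
    s=read_state()
    T0=R.from_quat(s['eef_rot']).as_matrix() if rot0 is None else rot0;p0=np.array(s['ee_pos']) if pos0 is None else pos0
    sh=T0.T@(np.array(pos)-p0)*1000;tv=R.from_matrix(T0.T@rot).as_rotvec()
    print('shift',sh.round(1),'turn',tv.round(4),'deg',np.degrees(np.linalg.norm(tv)).round(1));return sh,tv
E
python3 - <<'E'
from h import *
s=read_state();T=R.from_quat(s['eef_rot']).as_matrix();print(T.round(3))
print('az jaw',np.degrees(np.arctan2(T[1,2],T[0,2])))
for a in (35,50,90,-130,-145):
    a=np.radians(a);delta([.444,.3215,.215],frame([0,0,-1],[np.cos(a),np.sin(a),0]))
print('wash',onz('top',(252,175),.2),'flask',onz('top',(199,218),.01),onz('top',(180,204),.16))
E
```

```text
[[-0.    -0.912  0.411]
 [-0.001  0.411  0.912]
 [-1.    -0.    -0.001]]
az jaw 65.715812162657
shift [   7.1 -272.5 -149. ] turn [ 5.361e-01 -1.000e-03  4.000e-04] deg 30.7
shift [   7.1 -272.5 -149. ] turn [ 2.743e-01 -1.100e-03  2.000e-04] deg 15.7
shift [   7.1 -272.5 -149. ] turn [-4.238e-01 -1.100e-03 -2.000e-04] deg 24.3
shift [   7.1 -272.5 -149. ] turn [-2.8673e+00 -3.0000e-04 -1.5000e-03] deg 164.3
shift [   7.1 -272.5 -149. ] turn [-2.6055e+00 -5.0000e-04 -1.4000e-03] deg 149.3
wash [0.69531917 0.14271492 0.2       ] flask [0.72598657 0.3107164  0.01      ] [0.73006859 0.30594578 0.16      ]
```

Request:
arm_command(
  targets=[
    [0,0,-45,-25,0.09,0,0],
    [0,0,-90,-50,0.18,0,0],
    [0,0,-135,-75,0.27,0,0],
    [0,0,-180,-100,0.36,0,0],
    [0,3,-225,-124,0.45,0,0],
    [0,7,-272.5,-149,0.52,0,0],
    [0,7,-272.5,-149,0.52,0,0],
    [0,7,-272.5,-149,0.52,0,0],
  ],
)

```text
time: 0.95
ee_pos: [0.4454, 0.3198, 0.2153]
eef_rot: [-0.217, 0.673, 0.217, 0.673]
ft_force: [-0.6, 0.4, -0.3]
width: 0.0869
```

```bash
cat >> h.py <<'E'
def snap(n,tag,crop=None,k=1,marks=()):
    im=camera(n)[:,:,::-1].copy()
    np.save(f'pics/{tag}.npy',im)
    for m in marks: cv2.drawMarker(im,tuple(int(round(v)) for v in m),(255,0,255),0,6,1)
    if crop: x,y,w,h=crop;im=im[y:y+h,x:x+w]
    im=cv2.resize(im,None,fx=k,fy=k,interpolation=cv2.INTER_CUBIC);cv2.imwrite(f'pics/{tag}.png',im)
E
python3 - <<'E'
from h import *
s=read_state();print(s['joint_positions'].round(3))
G=np.array([.444,.3215,.158])
print(wproj(G,s),wproj([.444,.3215,.0],s),wproj(s['ee_pos'],s))
snap('wrist','w1',marks=[wproj(G,s),wproj([.444,.3215,0],s)])
E
```

```text
[-0.857  0.164  0.169  1.686 -0.028  1.294 -0.059]
[320.72543547 212.83024556] [321.04262796 174.91807379] [320.64731693 246.25736739]
```

View pics/w1.png

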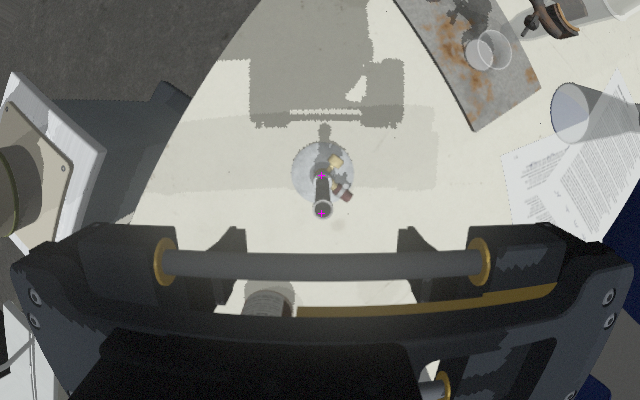

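Request:
arm_command(
  targets=[
    [0,20,1,0,0,0,0],
    [0,50,1,0,0,0,0],
    [0,80,1,0,0,0,0],
    [0,99,1,0,0,0,0],
    [0,99,1,0,0,0,0],
    [0,99,1,0,0,0,0],
  ],
)

```text
time: 1.6
ee_pos: [0.4427, 0.3243, 0.117]
eef_rot: [-0.219, 0.672, 0.219, 0.672]
ft_force: [-1.1, 0.1, 1.0]
width: 0.0866
```

Run:
```python
from h import *
s=read_state();a=np.radians(35.7);delta([.444,.3215,.116],frame([0,0,-1],[np.cos(a),np.sin(a),0]))
snap('wrist','w2',crop=(160,100,320,200),k=2)
```

```text
shift [ 1.  -3.  -0.6] turn [ 0.0066 -0.     -0.0005] deg 0.4
```

View pics/w2.png

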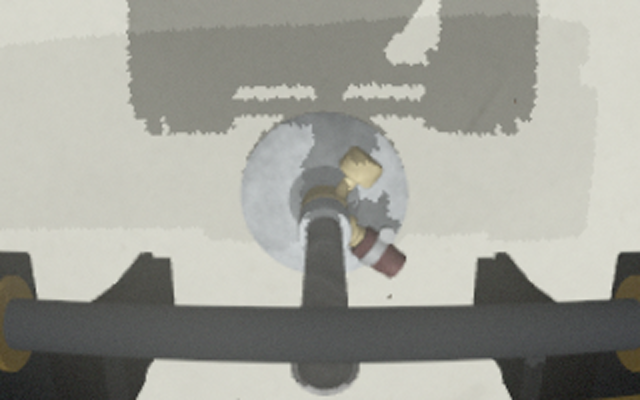

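Request:
arm_command(
  targets=[
    [0,1,-3,-0.5,0,0,0],
    [0,1,-3,-0.5,0,0,0],
    [255,1,-3,-0.5,0,0,0],
    [255,1,-3,-0.5,0,0,0],
    [255,1,-3,-0.5,0,0,0],
    [255,1,-3,-0.5,0,0,0],
    [255,1,-3,-0.5,0,0,0],
    [255,1,-3,-0.5,0,0,0],
  ],
  newtons=58,
)

```text
time: 2.45
ee_pos: [0.4449, 0.32, 0.1155]
eef_rot: [-0.218, 0.673, 0.218, 0.673]
ft_force: [-0.2, 0.3, 0.0]
width: 0.0469
```

Request:
arm_command(
  targets=[
    [255,0,1,0,0,0,0],
    [255,0,1,0,0,0,0],
    [255,0,1,0,0,0,0],
    [255,0,1,0,0,0,0],
    [255,0,1,0,0,0,0],
    [255,0,1,0,0,0,0],
    [255,0,1,0,0,0,0],
    [255,0,1,0,0,0,0],
  ],
)

```text
time: 3.25
ee_pos: [0.4443, 0.3207, 0.1154]
eef_rot: [-0.218, 0.673, 0.218, 0.673]
ft_force: [0.1, 0.9, -2.0]
width: 0.0144
```

Run:
```python
from h import *
s=read_state();print(s['ee_pos'],s['width'],s['ft_force'],R.from_quat(s['eef_rot']).as_matrix().round(4))
snap('wrist','w3',crop=(160,100,320,200),k=2)
s=read_state();print(s['ee_pos'])
```

```text
[0.44426708 0.32069428 0.11542173] 0.014359602859845513 [ 0.09787999  0.94067481 -2.00132058] [[-1.000e-04 -5.867e-01  8.098e-01]
 [-1.000e-04  8.098e-01  5.867e-01]
 [-1.000e+00 -0.000e+00 -2.000e-04]]
[0.44426314 0.32070198 0.11544736]
```

View pics/w3.png

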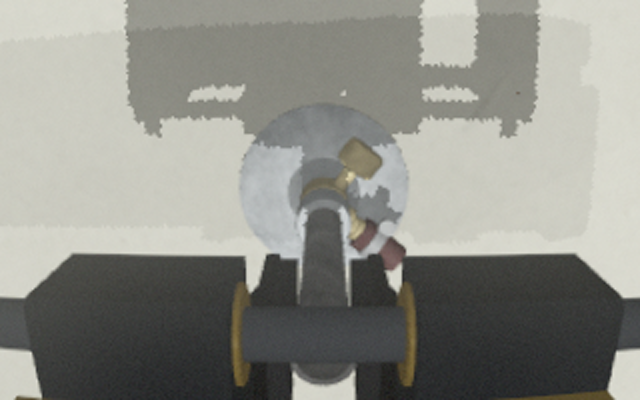

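Run:
```python
from h import *
Rt=np.stack([-MC[:,2],MC[:,1],MC[:,0]],1);print(Rt.round(3),np.linalg.det(Rt))
p=crate([-1,58,130+115.4]);print(p)
s=read_state();p0=np.array(s['ee_pos'])+[0,0,.235];T0=R.from_quat(s['eef_rot']).as_matrix()
sh,tv=delta(p,Rt,p0,T0)
```

```text
[[ 0.467  0.108  0.878]
 [-0.051  0.994 -0.095]
 [-0.883  0.     0.469]] 1.0000000000000002
[ 0.50693695 -0.16132443  0.26970587]
shift [  80.8 -427.1 -232. ] turn [ 0.72   -0.4664 -0.1795] deg 50.2
```

Request:
arm_command(
  targets=[
    [255,-10,0,0,0,0,0],
    [255,-30,0,0,0,0,0],
    [255,-60,0,0,0,0,0],
    [255,-95,0,0,0,0,0],
    [255,-130,0,0,0,0,0],
    [255,-165,0,0,0,0,0],
    [255,-200,0,0,0,0,0],
    [255,-225,0,0,0,0,0],
    [255,-235,0,0,0,0,0],
    [255,-235,0,0,0,0,0],
  ],
)

```text
time: 4.3
ee_pos: [0.4445, 0.3208, 0.3516]
eef_rot: [-0.218, 0.672, 0.218, 0.673]
ft_force: [-0.3, 0.1, -4.1]
width: 0.0141
```

Request:
arm_command(
  targets=[
    [255,0,-15,-8,0.025,-0.016,-0.006],
    [255,0,-45,-24,0.08,-0.05,-0.02],
    [255,0,-80,-43,0.135,-0.087,-0.034],
    [255,0,-115,-62,0.194,-0.126,-0.048],
    [255,0,-150,-81,0.253,-0.164,-0.063],
    [255,0,-185,-100,0.312,-0.202,-0.078],
    [255,0,-220,-119,0.371,-0.24,-0.092],
    [255,0,-255,-138,0.43,-0.279,-0.107],
    [255,5,-285,-155,0.48,-0.311,-0.12],
    [255,10,-300,-163,0.506,-0.328,-0.126],
  ],
)

```text
time: 5.3
ee_pos: [0.4873, -0.0211, 0.3385]
eef_rot: [-0.045, 0.574, 0.032, 0.817]
ft_force: [0.4, 0.9, -4.1]
width: 0.0145
```

Run:
```python
from h import *
Rt=np.stack([-MC[:,2],MC[:,1],MC[:,0]],1)
s=read_state();print(s['joint_positions'].round(3),s['ee_pos'],s['width'])
delta(crate([-1,58,130+115.4]),Rt)
```

```text
[-0.596 -0.351  0.401  1.91   0.213  1.219 -0.123] [ 0.48725212 -0.02112423  0.33845582] 0.014455919367462024
shift [  71.3 -138.8  -20.3] turn [ 0.2093 -0.1399 -0.0519] deg 14.7
```

Request:
arm_command(
  targets=[
    [255,10,-25,-4,0.04,-0.027,-0.01],
    [255,25,-55,-8,0.085,-0.057,-0.021],
    [255,40,-85,-12,0.13,-0.087,-0.032],
    [255,55,-112,-16,0.17,-0.114,-0.042],
    [255,66,-130,-19,0.196,-0.131,-0.049],
    [255,71,-139,-20,0.209,-0.14,-0.052],
    [255,71,-139,-20,0.209,-0.14,-0.052],
    [255,71,-139,-20,0.209,-0.14,-0.052],
  ],
)

```text
time: 6.1
ee_pos: [0.509, -0.1569, 0.2722]
eef_rot: [0.026, 0.514, -0.043, 0.856]
ft_force: [0.5, 0.4, -3.7]
width: 0.0144
```

Run:
```python
from h import *
Rt=np.stack([-MC[:,2],MC[:,1],MC[:,0]],1)
s=read_state();print(s['joint_positions'].round(3),s['ee_pos'],s['width'],s['ft_force'])
delta(crate([-1,58,130+115.4]),Rt)
snap('top','t1',crop=(340,70,160,130),k=5);snap('wrist','w4');snap('side','s1',crop=(280,130,140,160),k=4)
```

```text
[-0.489 -0.376  0.603  2.07   0.25   0.903 -0.075] [ 0.50901083 -0.15689498  0.27215349] 0.01438726384509256 [ 0.50260126  0.44549606 -3.71526843]
shift [ 1.4 -4.6 -2.6] turn [ 0.0064  0.0006 -0.0029] deg 0.4
```

View pics/t1.png

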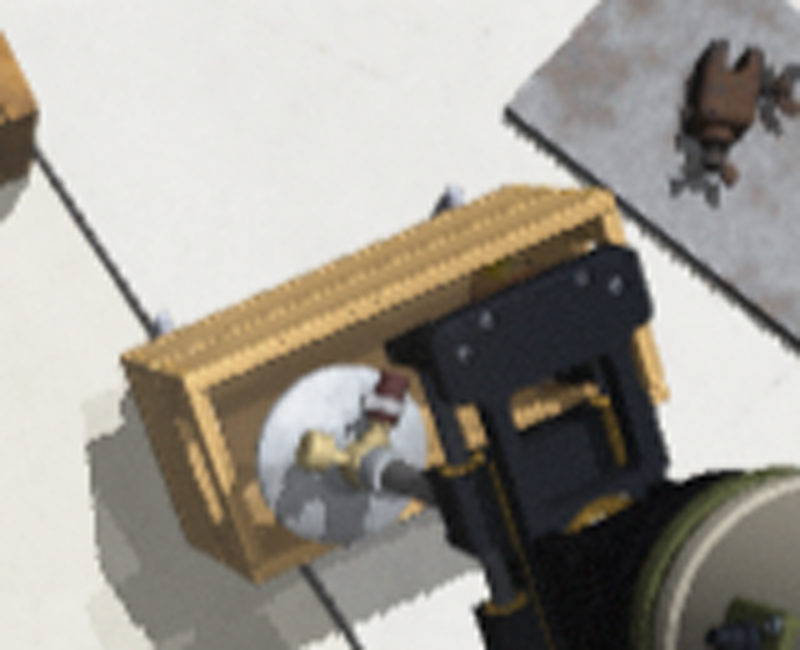

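View pics/w4.png

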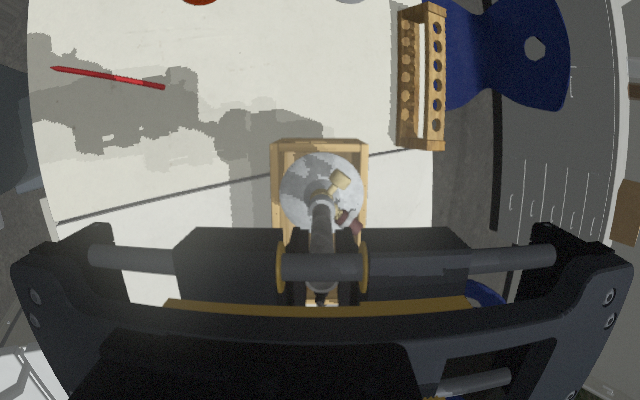

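View pics/s1.png

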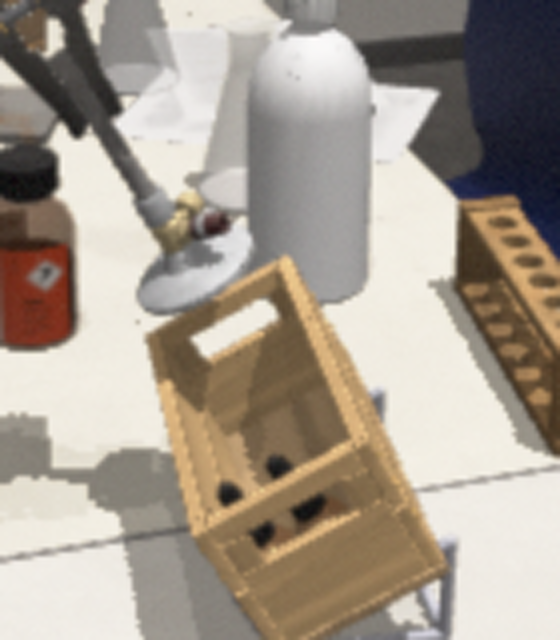

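```bash
cat >> h.py <<'E'
def overlay(tag,out,s,crop,k,foot=None):
    im=np.load(f'pics/{tag}.npy');x,y,w,h=crop
    im=cv2.resize(im[y:y+h,x:x+w],None,fx=k,fy=k,interpolation=cv2.INTER_CUBIC)
    f=lambda p:tuple(int(round(v)) for v in ((p[0]-x+.5)*k,(p[1]-y+.5)*k))
    for a,b,z in((42.5,99,92),(51.5,108,92),(42.5,99,0)):
        n=20;L=[(a,t*b) for t in np.linspace(-.0,1,n)]+[(t*a,b) for t in np.linspace(1,-1,n)]+[(-a,t*b) for t in np.linspace(1,0,n)]
        cv2.polylines(im,[np.array([f(wproj(crate([p[0],p[1],z]),s)) for p in L])],False,(255,0,255),1)
    if foot:
        T=R.from_quat(s['eef_rot']).as_matrix();r,ht,tc=foot
        C=[f(wproj(s['ee_pos']+T@np.array([tc/1000,r/1000*np.cos(t),r/1000*np.sin(t)]),s)) for t in np.linspace(0,6.283,60)]
        cv2.polylines(im,[np.array(C)],True,(0,200,0),1)
    cv2.imwrite(f'pics/{out}.png',im)
E
python3 - <<'E'
from h import *
overlay('w4','w4o',read_state(),(250,125,140,110),5.5,(38.5,0,115.4))
E
```

```text
(no output)
```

View pics/w4o.png

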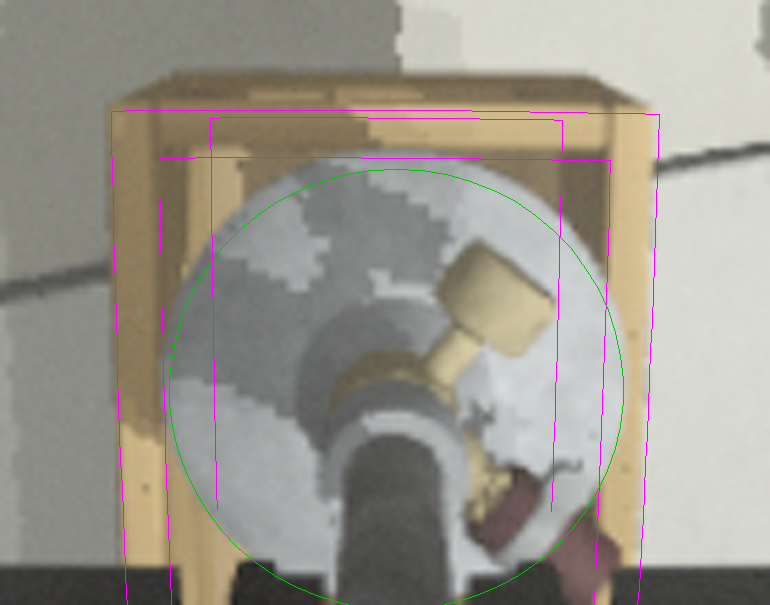

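```bash
cat >> h.py <<'E'
def wplane(uv,s,tx):
    o,d=wray(uv,s);T=R.from_quat(s['eef_rot']).as_matrix();o=T.T@(o-s['ee_pos']);d=T.T@d
    return (o+d*(tx/1000-o[0])/d[0])*1000
def wcrate(uv,s,z):
    o,d=wray(uv,s);o=MC.T@(o-ORI);d=MC.T@d;return (o+d*(z/1000-o[2])/d[2])*1000
E
python3 - <<'E'
from h import *
s=read_state();f=lambda u,v:((u)/5.5-.5+250,v/5.5-.5+125)
for tx in (115.4,108,100.4):
    print(tx,[wplane(f(*p),s,tx).round(1)[1:] for p in((390,150),(163,370),(625,370))])
print('rim outer',[wcrate(f(*p),s,92).round(1) for p in((380,104),(110,110),(653,108))],'inner',wcrate(f(390,148),s,92))
print('tcp in crate',(MC.T@(s['ee_pos']-ORI)*1000).round(1))
# top view tri of foot
g=lambda p:((p[0]+.5)/5-.5+340,(p[1]+.5)/5-.5+70)
im=np.load('pics/t1.npy')
print('top foot ctr on plane: ',)
o,d=ray('top',g((343,455)))
for h in(0,7.5,15):
    oo=MC.T@(o-ORI)*1000;dd=MC.T@d;zc=(MC.T@(s['ee_pos']-ORI)*1000)[2]-115.4+h;print(h,(oo+dd*(zc-oo[2])/dd[2]).round(1))
E
```

```text
115.4 [array([41.6, -1. ]), array([  4.6, -39.4]), array([ 4.6, 38.7])]
108 [array([42.4, -1. ]), array([  6.4, -38.3]), array([ 6.4, 37.7])]
100.4 [array([43.2, -0.9]), array([  8.2, -37.3]), array([ 8.2, 36.6])]
rim outer [array([ -0.9, 109.1,  92. ]), array([-51.7, 108.2,  92. ]), array([ 50.4, 109.1,  92. ])] inner [  1.04684456 100.81341588  92.        ]
tcp in crate [  2.1  62.5 247.2]
top foot ctr on plane: 
0 [  0.2  63.  131.8]
7.5 [  2.6  65.5 139.3]
15 [  4.9  68.  146.8]
```

Request:
arm_command(
  targets=[
    [255,5,-3,-1.5,0,0,0],
    [255,15,-6,-3,0,0,0],
    [255,25,-6,-3,0,0,0],
    [255,25,-6,-3,0,0,0],
    [255,25,-6,-3,0,0,0],
  ],
)

```text
time: 6.75
ee_pos: [0.5174, -0.1649, 0.2482]
eef_rot: [0.026, 0.514, -0.044, 0.856]
ft_force: [0.2, -0.4, -3.0]
width: 0.0142
```

Run:
```python
from h import *
s=read_state();print('tcp in crate',(MC.T@(s['ee_pos']-ORI)*1000).round(1),s['joint_positions'].round(2))
Rt=np.stack([-MC[:,2],MC[:,1],MC[:,0]],1);delta(crate([-2,56.5,220]),Rt)
snap('wrist','w5');overlay('w5','w5o',s,(250,125,140,110),5.5,(38.5,0,115.4))
```

```text
tcp in crate [ -1.6  55.6 221.4] [-0.51 -0.34  0.66  2.09  0.23  0.84 -0.04]
shift [ 1.4  0.9 -0.4] turn [ 0.005   0.0005 -0.0019] deg 0.3
```

View pics/w5o.png

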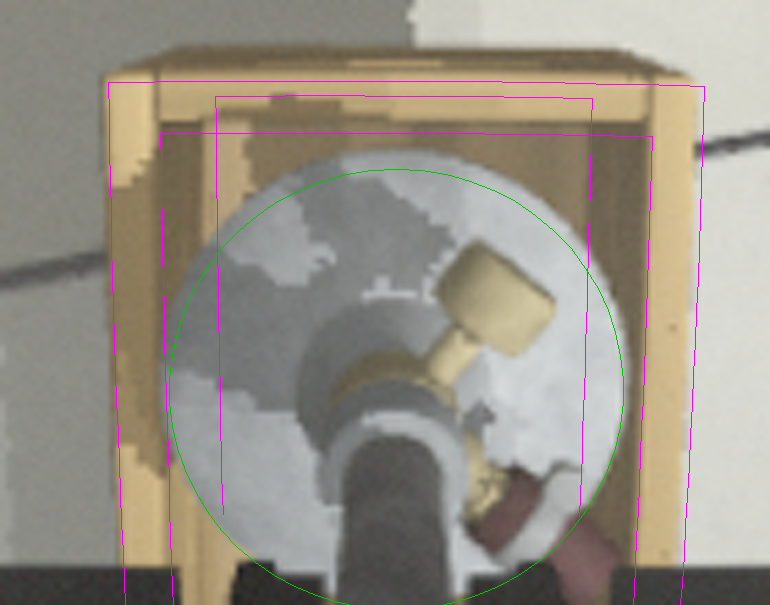

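Request:
arm_command(
  targets=[
    [255,8,1,0,0,0,0],
    [255,22,1,0,0,0,0],
    [255,38,1,0,0,0,0],
    [255,54,1,0,0,0,0],
    [255,68,1,0,0,0,0],
    [255,78,1,0,0,0,0],
    [255,78,1,0,0,0,0],
    [255,78,1,0,0,0,0],
  ],
)

```text
time: 7.6
ee_pos: [0.5541, -0.1677, 0.18]
eef_rot: [0.026, 0.514, -0.044, 0.856]
ft_force: [-0.7, 0.5, -3.9]
width: 0.0144
```

Run:
```python
from h import *
s=read_state();print('tcp in crate',(MC.T@(s['ee_pos']-ORI)*1000).round(1),s['joint_positions'].round(2))
Rt=np.stack([-MC[:,2],MC[:,1],MC[:,0]],1);delta(crate([-2,56.5,145]),Rt)
snap('wrist','w6');overlay('w6','w6o',s,(250,125,140,110),5.5,(38.5,0,115.4))
snap('top','t2',crop=(340,70,160,130),k=5)
```

```text
tcp in crate [ -1.1  56.7 143.9] [-0.6  -0.15  0.82  2.12  0.08  0.64  0.09]
shift [-1.1 -0.2 -0.9] turn [ 0.005   0.0013 -0.0018] deg 0.3
```

View pics/w6o.png

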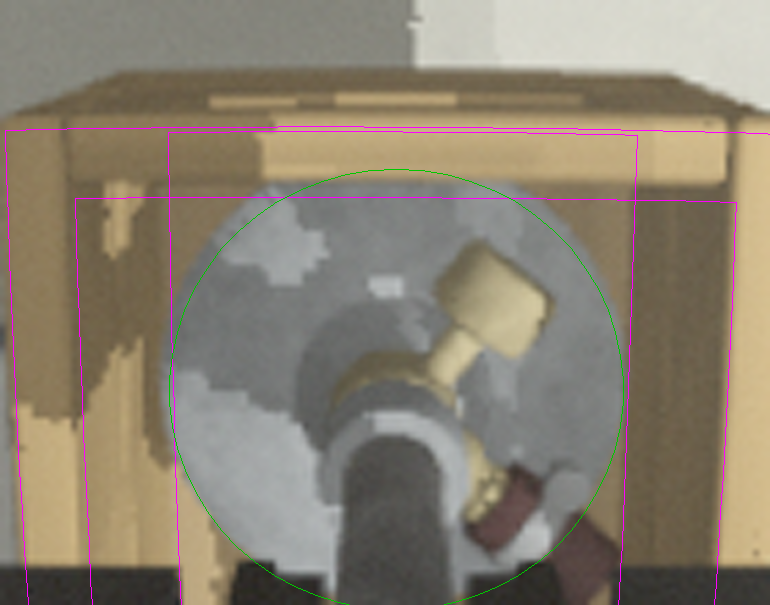

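View pics/t2.png

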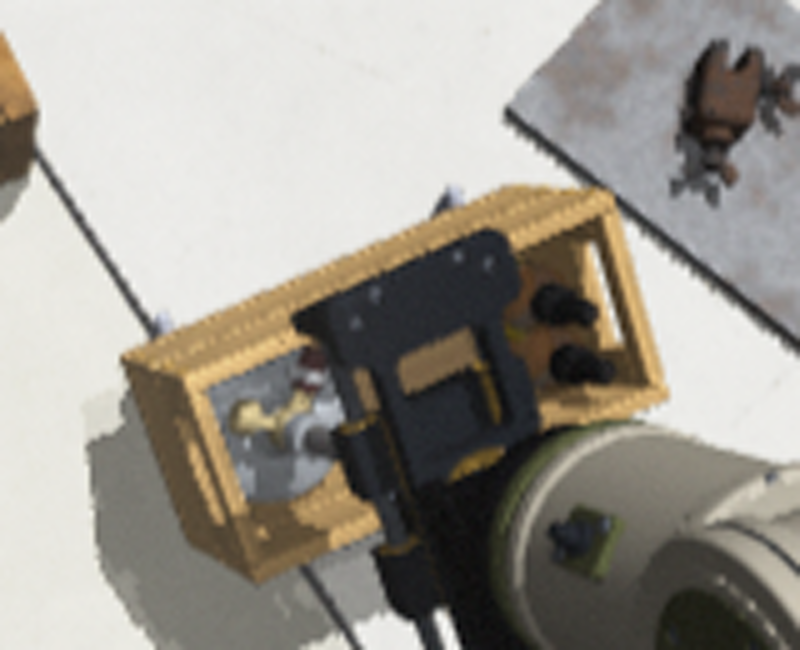

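Request:
arm_command(
  targets=[
    [255,8,0,-0.5,0,0,0],
    [255,16,0,-1,0,0,0],
    [255,22,0,-1,0,0,0],
    [255,24,0,-1,0,0,0],
    [255,24,0,-1,0,0,0],
  ],
)

```text
time: 8.2
ee_pos: [0.5644, -0.1689, 0.158]
eef_rot: [0.026, 0.514, -0.044, 0.856]
ft_force: [-0.4, -1.3, -3.9]
width: 0.0145
```

Run:
```python
from h import *
s=read_state();print('tcp in crate',(MC.T@(s['ee_pos']-ORI)*1000).round(1),(MC.T@s['ft_force']).round(1))
```

```text
tcp in crate [ -2.3  56.7 119.6] [-2.1 -1.3 -3.3]
```

Request:
arm_command(
  targets=[
    [255,1.5,0,0,0,0,0],
    [255,3,0,0,0,0,0],
    [255,3,0,0,0,0,0],
  ],
)

```text
time: 8.5
ee_pos: [0.5659, -0.169, 0.1557]
eef_rot: [0.026, 0.514, -0.044, 0.856]
ft_force: [0.5, 0.7, -3.8]
width: 0.0146
```

Run:
```python
from h import *
s=read_state();print('tcp in crate',(MC.T@(s['ee_pos']-ORI)*1000).round(1),(MC.T@s['ft_force']).round(1))
```

```text
tcp in crate [ -2.1  56.7 116.8] [-1.4  0.7 -3.6]
```

Request:
arm_command(
  targets=[
    [255,1,0,0,0,0,0],
    [255,2,0,0,0,0,0],
    [255,2,0,0,0,0,0],
  ],
)

```text
time: 8.8
ee_pos: [0.5669, -0.1691, 0.1548]
eef_rot: [0.027, 0.514, -0.044, 0.856]
ft_force: [-16.9, 4.6, 16.0]
width: 0.0142
```

Run:
```python
from h import *
s=read_state();print('tcp in crate',(MC.T@(s['ee_pos']-ORI)*1000).round(1),(MC.T@s['ft_force']).round(1))
```

```text
tcp in crate [ -1.6  56.7 115.5] [-7.8  2.7 22.2]
```

Request:
arm_command(
  targets=[
    [255,-0.8,0,0,0,0,0],
    [255,-0.8,0,0,0,0,0],
  ],
)

```text
time: 9.0
ee_pos: [0.5665, -0.1691, 0.1548]
eef_rot: [0.026, 0.514, -0.044, 0.857]
ft_force: [0.7, 0.1, -3.6]
width: 0.0142
```

Run:
```python
from h import *
s=read_state();print('tcp in crate',(MC.T@(s['ee_pos']-ORI)*1000).round(1),(MC.T@s['ft_force']).round(1))
snap('wrist','w7',crop=(250,125,140,110),k=5.5)
```

```text
tcp in crate [ -2.   56.7 115.7] [-1.1  0.2 -3.5]
```

View pics/w7.png

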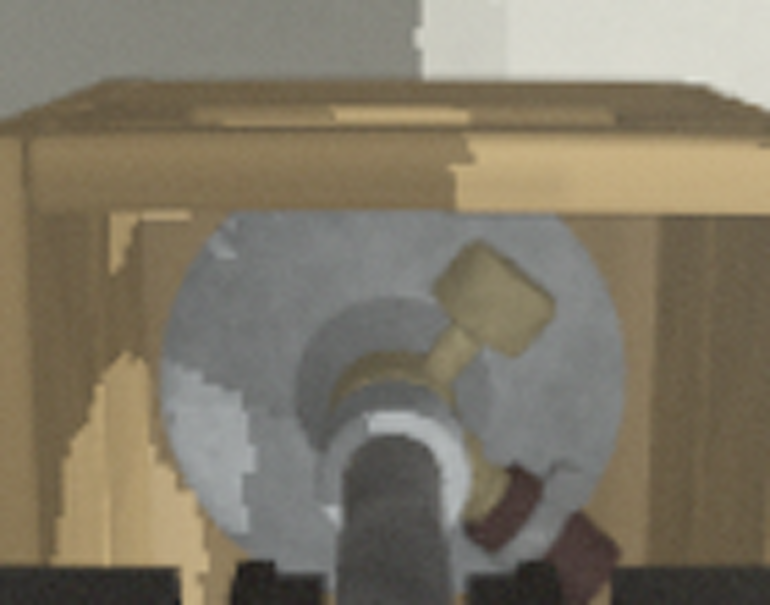

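Request:
arm_command(
  targets=[
    [255,0.4,0,0,0,0,0],
    [255,0.4,0,0,0,0,0],
    [195,0.4,0,0,0,0,0],
    [185,0.4,0,0,0,0,0],
    [170,0.4,0,0,0,0,0],
    [150,0.4,0,0,0,0,0],
    [130,0.4,0,0,0,0,0],
    [130,0.4,0,0,0,0,0],
  ],
)

```text
time: 9.85
ee_pos: [0.5667, -0.1691, 0.1543]
eef_rot: [0.026, 0.514, -0.044, 0.856]
ft_force: [0.8, 0.6, 0.1]
width: 0.0402
```

Run:
```python
from h import *
s=read_state();print('tcp in crate',(MC.T@(s['ee_pos']-ORI)*1000).round(1),(MC.T@s['ft_force']).round(1))
snap('wrist','w8',crop=(250,125,140,110),k=5.5)
```

```text
tcp in crate [ -2.   56.7 115.2] [ 0.6  0.7 -0.3]
```

View pics/w8.png

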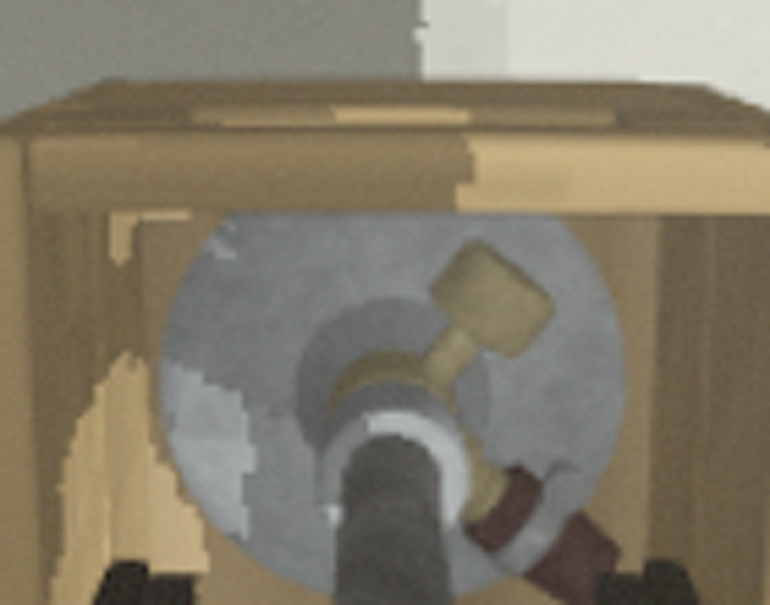

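Request:
arm_command(
  targets=[
    [130,-10,0,0,0,0,0],
    [110,-35,0,0,0,0,0],
    [90,-70,0,0,0,0,0],
    [60,-105,0,0,0,0,0],
    [0,-120,0,0,0,0,0],
    [0,-120,0,0,0,0,0],
  ],
)

```text
time: 10.5
ee_pos: [0.5108, -0.1636, 0.2626]
eef_rot: [0.027, 0.512, -0.044, 0.858]
ft_force: [0.2, 0.3, -0.7]
width: 0.0725
```

Run:
```python
from h import *
s=read_state();print(s['ee_pos'],s['joint_positions'].round(2))
a=np.radians(6);delta([.5010,.1114,.215],frame([0,0,-1],[np.cos(a),np.sin(a),0]))
snap('top','t3',crop=(340,70,160,130),k=5)
```

```text
[ 0.51084764 -0.16362942  0.26264666] [-0.52 -0.38  0.65  2.08  0.26  0.88 -0.07]
shift [ 24.1 272.5 -56.3] turn [-0.2039  0.4929  0.0503] deg 30.7
```

View pics/t3.png

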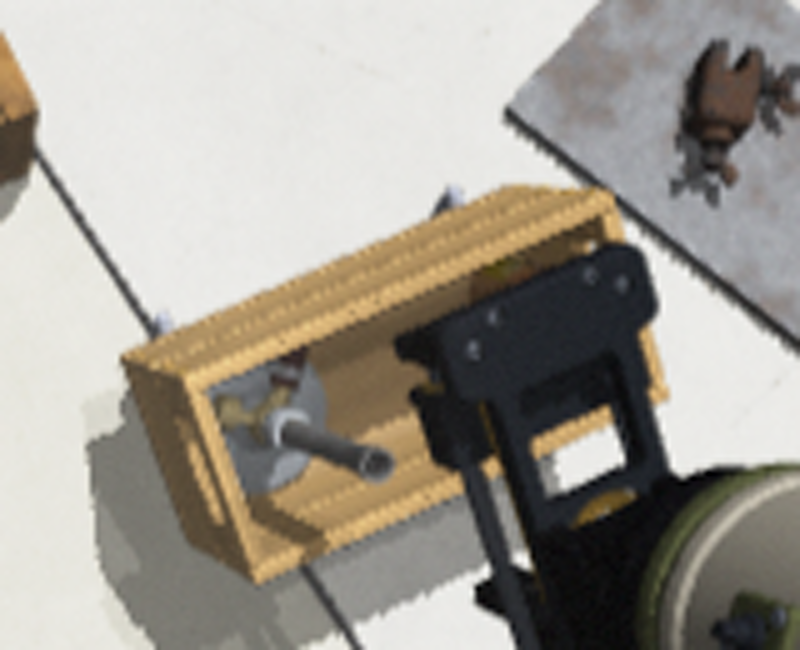

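Request:
arm_command(
  targets=[
    [0,0,20,-4,-0.015,0.037,0.004],
    [0,0,55,-11,-0.04,0.1,0.01],
    [0,3,95,-20,-0.07,0.17,0.017],
    [0,6,135,-28,-0.1,0.243,0.025],
    [0,10,175,-36,-0.13,0.315,0.032],
    [0,15,215,-44,-0.16,0.388,0.039],
    [0,20,250,-52,-0.187,0.452,0.046],
    [0,24,272,-56,-0.204,0.493,0.05],
    [0,24,272,-56,-0.204,0.493,0.05],
    [0,24,272,-56,-0.204,0.493,0.05],
  ],
)

```text
time: 11.55
ee_pos: [0.5003, 0.1107, 0.2108]
eef_rot: [-0.038, 0.708, 0.036, 0.704]
ft_force: [-0.6, -1.1, -0.2]
width: 0.087
```

Run:
```python
from h import *
s=read_state();print(s['ee_pos'],s['joint_positions'].round(2),s['width'])
a=np.radians(6);delta([.5010,.1114,.115],frame([0,0,-1],[np.cos(a),np.sin(a),0]))
print(wproj([.501,.1114,.146],s))
snap('wrist','w9',marks=[wproj([.501,.1114,.146],s),wproj([.501,.1114,.0],s)]);
```

```text
[0.50027855 0.11074838 0.21080371] [-0.75  0.09  0.47  1.79 -0.04  1.28 -0.16] 0.08698708504582148
shift [95.8  0.9  1.4] turn [ 0.0003 -0.0067  0.0029] deg 0.4
[323.24171674 211.85537525]
```

View pics/w9.png

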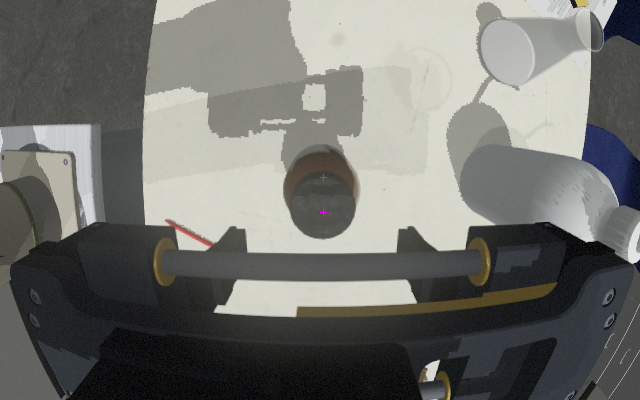

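Run:
```python
from h import *
im=np.load('pics/w9.npy');s=read_state()
x,y,w,h=270,135,100,115;k=5
c=cv2.resize(im[y:y+h,x:x+w],None,fx=k,fy=k,interpolation=cv2.INTER_CUBIC)
for r,z,col in((26,.146,(255,0,255)),(37,.09,(0,255,0)),(37,.0,(255,255,0))):
    P=[wproj([.501+r/1000*np.cos(t),.1114+r/1000*np.sin(t),z],s) for t in np.linspace(0,6.28,60)]
    cv2.polylines(c,[np.array([[(p[0]-x+.5)*k,(p[1]-y+.5)*k] for p in P]).round().astype(int)],True,col,1)
cv2.imwrite('pics/w9o.png',c)
```

```text
(no output)
```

View pics/w9o.png

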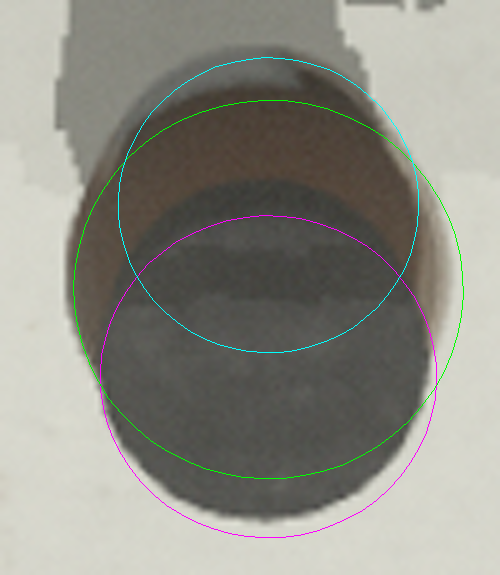

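Request:
arm_command(
  targets=[
    [0,20,2.3,1,0,-0.0067,0.003],
    [0,50,2.3,1,0,-0.0067,0.003],
    [0,80,2.3,1,0,-0.0067,0.003],
    [0,96,2.3,1,0,-0.0067,0.003],
    [0,96,2.3,1,0,-0.0067,0.003],
    [0,96,2.3,1,0,-0.0067,0.003],
  ],
)

```text
time: 12.2
ee_pos: [0.501, 0.1126, 0.1173]
eef_rot: [-0.036, 0.705, 0.038, 0.707]
ft_force: [0.2, -0.1, 0.8]
width: 0.0874
```

Request:
arm_command(
  targets=[
    [255,0,0,0,0,0,0],
    [255,0,0,0,0,0,0],
    [255,0,0,0,0,0,0],
    [255,0,0,0,0,0,0],
    [255,0,0,0,0,0,0],
    [255,0,0,0,0,0,0],
    [255,0,0,0,0,0,0],
    [255,0,0,0,0,0,0],
    [255,0,0,0,0,0,0],
  ],
  newtons=50,
)

```text
time: 13.1
ee_pos: [0.5007, 0.1135, 0.1166]
eef_rot: [-0.036, 0.705, 0.038, 0.707]
ft_force: [-1.5, 0.2, 2.1]
width: 0.0504
```

Run:
```python
from h import *
s=read_state();print(s['ee_pos'],s['ft_force'],s['width'])
print(R.from_quat(s['eef_rot']).as_matrix().round(4))
snap('wrist','w10',crop=(240,100,160,130),k=5)
```

```text
[0.50067969 0.11347104 0.11656462] [-1.48184467  0.18721705  2.11922104] 0.05039954878489629
[[ 0.0017 -0.1049  0.9945]
 [ 0.0024  0.9945  0.1049]
 [-1.      0.0022  0.0019]]
```

View pics/w10.png

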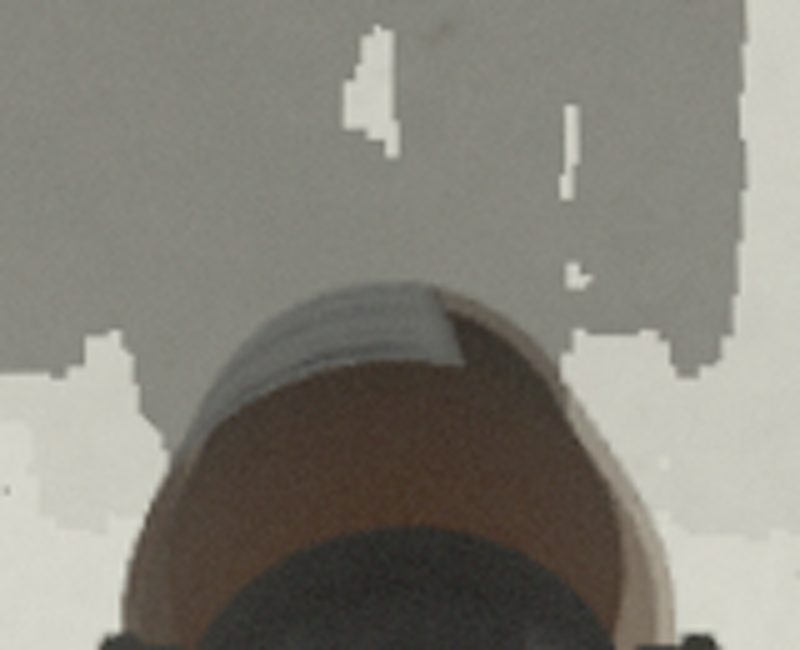

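Run:
```python
from h import *
Rt=np.stack([-MC[:,2],MC[:,1],MC[:,0]],1)
s=read_state();T0=R.from_quat(s['eef_rot']).as_matrix();p0=np.array(s['ee_pos'])+[0,0,.245]
d=R.from_matrix(T0.T@Rt).as_rotvec();Rb=T0@R.from_rotvec(d*.5).as_matrix()
delta([.53,-.195,.36],Rb,p0,T0)
print(crate([-1,-23,116.6+112]));delta(crate([-1,-23,116.6+112]),Rt,np.array([.53,-.195,.36]),Rb)
```

```text
shift [   0.9 -309.9   -3.2] turn [ 0.1041 -0.2425 -0.0273] deg 15.2
[ 0.50604711 -0.24270265  0.25487235]
shift [ 96.7 -46.5 -48.8] turn [ 0.1041 -0.2425 -0.0273] deg 15.2
```

Request:
arm_command(
  targets=[
    [255,-10,0,0,0,0,0],
    [255,-30,0,0,0,0,0],
    [255,-60,0,0,0,0,0],
    [255,-95,0,0,0,0,0],
    [255,-130,0,0,0,0,0],
    [255,-165,0,0,0,0,0],
    [255,-200,0,0,0,0,0],
    [255,-230,0,0,0,0,0],
    [255,-245,0,0,0,0,0],
    [255,-245,0,0,0,0,0],
  ],
)

```text
time: 14.15
ee_pos: [0.5009, 0.1128, 0.3639]
eef_rot: [-0.036, 0.704, 0.038, 0.708]
ft_force: [-0.1, 0.6, -2.9]
width: 0.0507
```

Request:
arm_command(
  targets=[
    [255,0,-12,0,0.004,-0.009,-0.001],
    [255,0,-38,0,0.013,-0.03,-0.003],
    [255,0,-75,-1,0.025,-0.059,-0.007],
    [255,0,-115,-1,0.039,-0.09,-0.01],
    [255,0,-155,-2,0.052,-0.121,-0.014],
    [255,0,-195,-2,0.066,-0.153,-0.017],
    [255,0,-235,-2,0.079,-0.184,-0.021],
    [255,1,-272,-3,0.091,-0.213,-0.024],
    [255,1,-300,-3,0.1,-0.235,-0.026],
    [255,1,-310,-3,0.104,-0.2425,-0.027],
  ],
)

```text
time: 15.15
ee_pos: [0.5273, -0.2017, 0.3588]
eef_rot: [-0.002, 0.615, -0.007, 0.788]
ft_force: [-1.1, -0.3, -2.4]
width: 0.0507
```

Run:
```python
from h import *
Rt=np.stack([-MC[:,2],MC[:,1],MC[:,0]],1)
s=read_state();print(s['joint_positions'].round(2),s['width'])
delta(crate([-1,-23,116.6+112]),Rt)
```

```text
[-0.52 -0.08  0.8   1.64  0.    1.32  0.28] 0.050666707269991215
shift [ 96.2 -39.9 -45.6] turn [ 0.0973 -0.2425 -0.0244] deg 15.0
```

Request:
arm_command(
  targets=[
    [255,5,-4,-4,0.01,-0.024,-0.002],
    [255,18,-10,-10,0.024,-0.056,-0.006],
    [255,36,-18,-19,0.042,-0.097,-0.01],
    [255,56,-27,-28,0.06,-0.14,-0.015],
    [255,76,-36,-37,0.08,-0.19,-0.02],
    [255,90,-43,-44,0.095,-0.225,-0.024],
    [255,96,-46,-48,0.103,-0.2425,-0.026],
    [255,96,-46,-48,0.103,-0.2425,-0.026],
    [255,96,-46,-48,0.103,-0.2425,-0.026],
  ],
)

```text
time: 16.05
ee_pos: [0.506, -0.2432, 0.2554]
eef_rot: [0.028, 0.515, -0.045, 0.856]
ft_force: [-0.1, 0.3, -1.7]
width: 0.0506
```

Run:
```python
from h import *
Rt=np.stack([-MC[:,2],MC[:,1],MC[:,0]],1)
s=read_state();print(s['joint_positions'].round(2),s['width'],'tcp in crate',(MC.T@(s['ee_pos']-ORI)*1000).round(1))
delta(crate([-1,-23,116.6+112]),Rt)
snap('wrist','w11');overlay('w11','w11o',s,(240,100,160,130),5,(37,0,116.6))
snap('top','t4',crop=(340,70,160,130),k=5);snap('side','s4',crop=(280,130,140,160),k=4)
```

```text
[-0.44 -0.3   0.79  2.03  0.11  0.85  0.22] 0.05058248581637615 tcp in crate [ -0.8 -23.5 229.1]
shift [ 0.5  0.5 -0.2] turn [ 0.0008 -0.0008 -0.0017] deg 0.1
```

View pics/w11o.png

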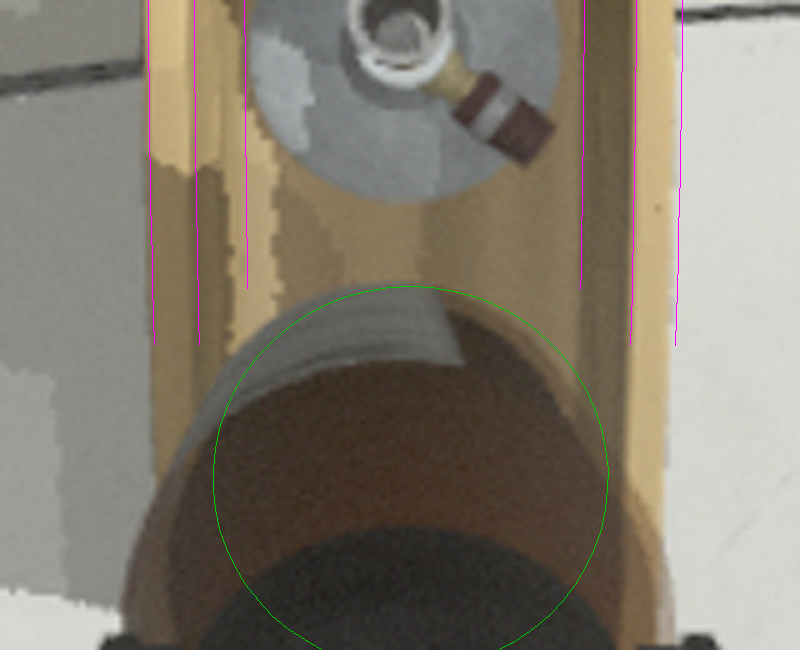

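View pics/t4.png

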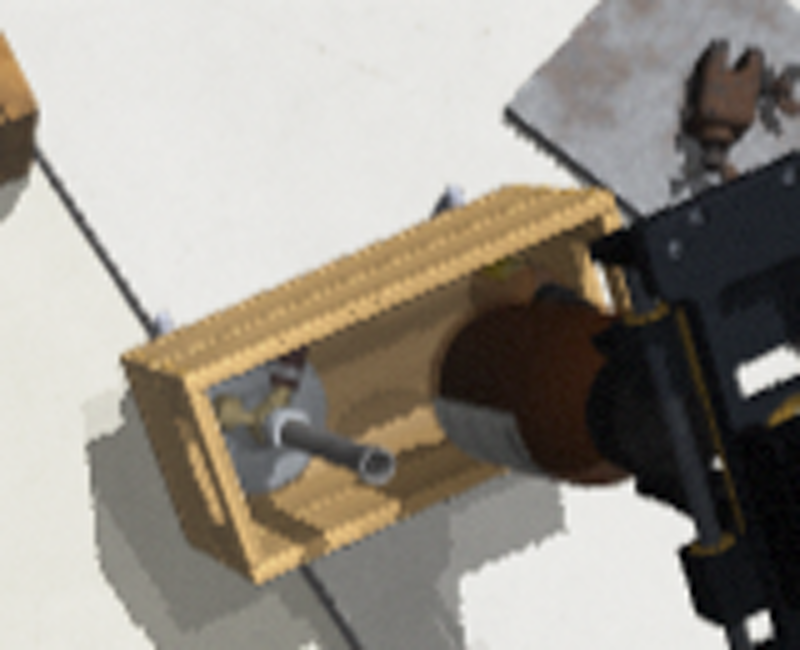

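View pics/s4.png

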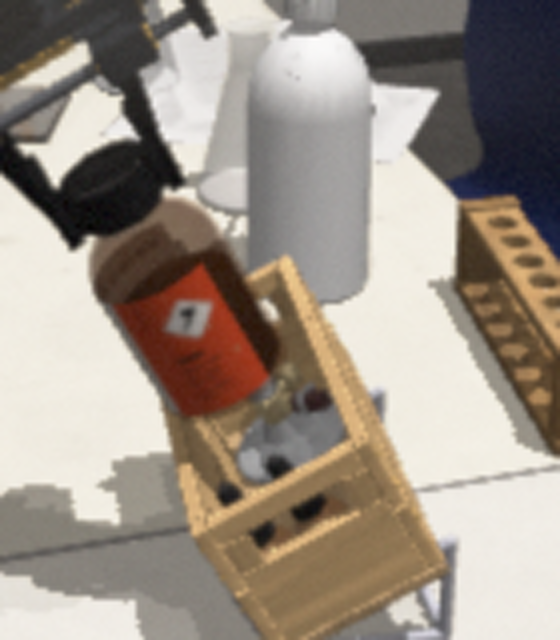

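Run:
```python
from h import *
s=read_state();f=lambda u,v:(u/5-.5+240,v/5-.5+100)
print('foot -y edge',[wcrate(f(410,203),s,z).round(1) for z in(0,7,15)])
print('tube rim ctr z158',wcrate(f(402,35),s,158).round(1))
print('foot x ext z0/15',[wcrate(f(*p),s,z).round(1) for p in((250,20),(558,20)) for z in (0,15)])
print('bottle base edge tool',wplane(f(395,283),s,116.6).round(1), [wplane(f(*p),s,116.6).round(1) for p in((213,430),)])
print('cap far edge',wplane(f(410,525),s,116.6-146))
print('rim x at',[wcrate(f(*p),s,92).round(1) for p in((148,250),(672,250),(195,250),(628,250))])
g=lambda p:((p[0]+.5)/5-.5+340,(p[1]+.5)/5-.5+70)
def tc(p,z):
    o,d=ray('top',g(p));oo=MC.T@(o-ORI)*1000;dd=MC.T@d;return (oo+dd*(z-oo[2])/dd[2]).round(1)
print('top: tube top',tc((377,462),158),'bottle +y edge at base',tc((437,385),112.5))
print('rim', tc((193,367+10),92),tc((245,570),92))
```

```text
foot -y edge [array([ 0.3, 21.9,  0. ]), array([ 0.3, 22.4,  7. ]), array([ 0.3, 22.9, 15. ])]
tube rim ctr z158 [ -1.   57.6 158. ]
foot x ext z0/15 [array([-39.9,  68.7,   0. ]), array([-38.3,  67.9,  15. ]), array([37.3, 68.8,  0. ]), array([35.9, 67.9, 15. ])]
bottle base edge tool [116.6  37.5  -2.7] [array([116.6,  10.3, -36.6])]
cap far edge [-2.94000000e+01  3.30572048e+01 -2.73116567e-02]
rim x at [array([-51.,  19.,  92.]), array([51.6, 19.2, 92. ]), array([-41.7,  18.9,  92. ]), array([42.9, 19.1, 92. ])]
top: tube top [ -0.5  58.7 158. ] bottle +y edge at base [  6.2   6.1 112.5]
rim [ 48.9 103.1  92. ] [-43.1 110.3  92. ]
```

Request:
arm_command(
  targets=[
    [255,5,1,0,0,0,0],
    [255,15,2,0,0,0,0],
    [255,28,2,0,0,0,0],
    [255,42,2,0,0,0,0],
    [255,56,2,0,0,0,0],
    [255,68,2,0,0,0,0],
    [255,76,2,0,0,0,0],
    [255,80,2,0,0,0,0],
    [255,80,2,0,0,0,0],
  ],
)

```text
time: 17.1
ee_pos: [0.5441, -0.2446, 0.1841]
eef_rot: [0.027, 0.515, -0.045, 0.856]
ft_force: [-0.4, -1.0, -2.6]
width: 0.0504
```

Run:
```python
from h import *
Rt=np.stack([-MC[:,2],MC[:,1],MC[:,0]],1)
s=read_state();print(s['joint_positions'].round(2),s['width'],'tcp in crate',(MC.T@(s['ee_pos']-ORI)*1000).round(1),(MC.T@s['ft_force']).round(1))
delta(crate([-1.5,-21.5,116.6]),Rt)
snap('wrist','w12',crop=(240,100,160,130),k=5)
snap('top','t5',crop=(340,70,160,130),k=5);snap('side','s5',crop=(280,130,140,160),k=4)
```

```text
[-0.57 -0.09  0.99  2.06 -0.13  0.67  0.41] 0.05043153311980317 tcp in crate [ -0.7 -20.7 148.3] [-1.4 -1.  -2.1]
shift [31.7 -0.8 -0.8] turn [ 0.0019 -0.0016 -0.0009] deg 0.2
```

View pics/w12.png

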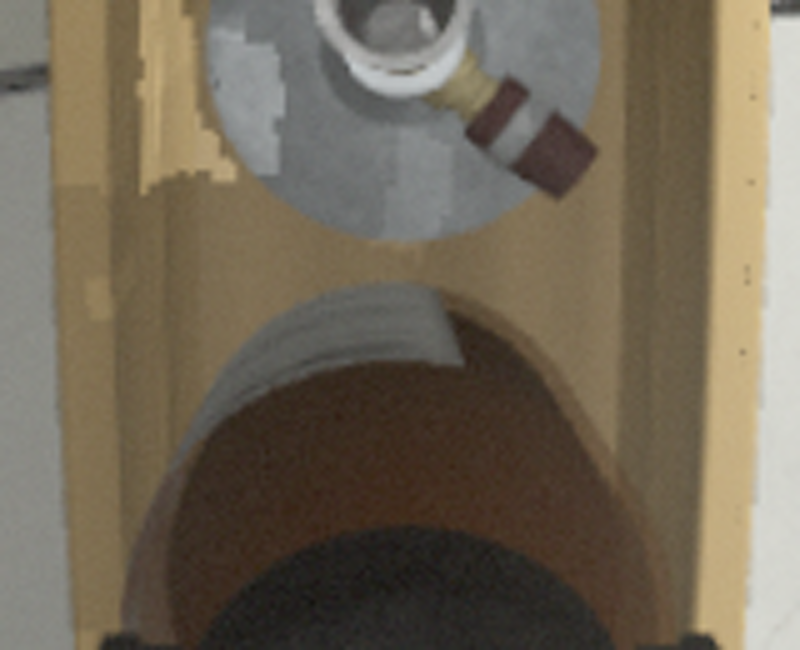

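View pics/t5.png

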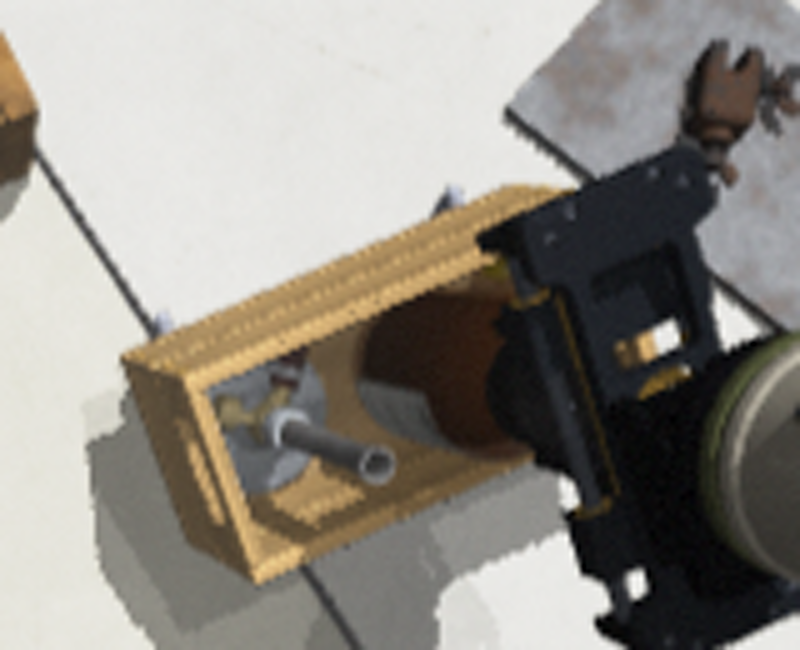

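View pics/s5.png

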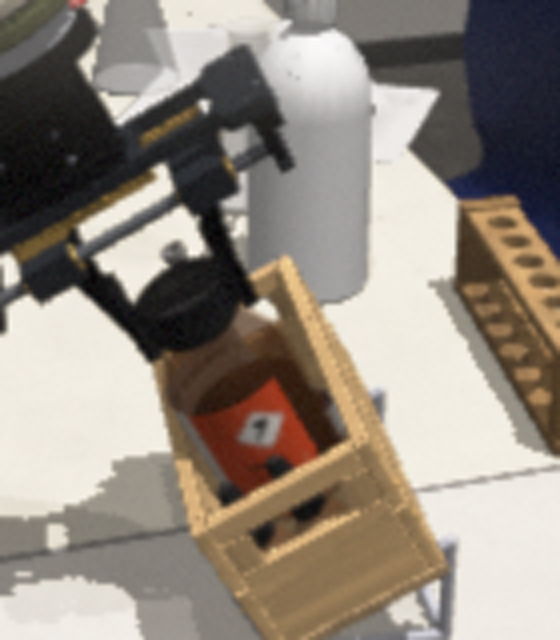

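Request:
arm_command(
  targets=[
    [255,6,-0.3,-0.4,0,0,0],
    [255,15,-0.5,-0.8,0,0,0],
    [255,23,-0.5,-0.8,0,0,0],
    [255,28,-0.5,-0.8,0,0,0],
    [255,29.5,-0.5,-0.8,0,0,0],
    [255,29.5,-0.5,-0.8,0,0,0],
  ],
)

```text
time: 17.85
ee_pos: [0.5571, -0.2468, 0.1587]
eef_rot: [0.028, 0.514, -0.045, 0.856]
ft_force: [0.1, -0.3, -2.1]
width: 0.0504
```

Run:
```python
from h import *
s=read_state();print('tcp in crate',(MC.T@(s['ee_pos']-ORI)*1000).round(1),(MC.T@s['ft_force']).round(1))
snap('wrist','w13',crop=(240,100,160,130),k=5)
```

```text
tcp in crate [ -1.  -21.6 119.6] [-0.9 -0.2 -1.9]
```

View pics/w13.png

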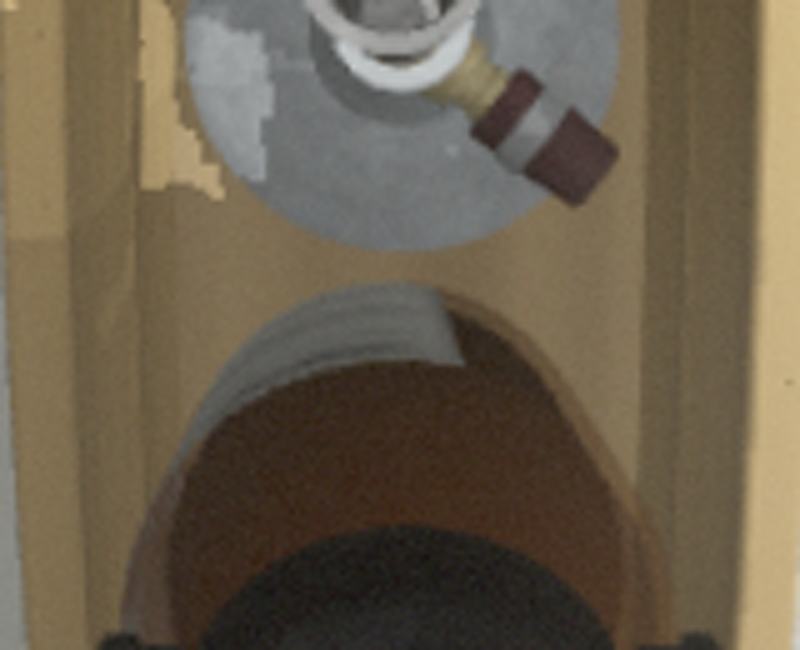

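Request:
arm_command(
  targets=[
    [255,1,0,-0.5,0,0,0],
    [255,2,0,-1,0,0,0],
    [255,2,0,-1,0,0,0],
  ],
)

```text
time: 18.2
ee_pos: [0.557, -0.2467, 0.1563]
eef_rot: [0.028, 0.514, -0.045, 0.856]
ft_force: [-0.2, -0.7, -2.0]
width: 0.0507
```

Request:
arm_command(
  targets=[
    [255,0.6,0,0,0,0,0],
    [255,1,0,0,0,0,0],
  ],
)

```text
time: 18.4
ee_pos: [0.5576, -0.247, 0.1556]
eef_rot: [0.028, 0.514, -0.045, 0.856]
ft_force: [-11.0, 2.2, 9.9]
width: 0.0506
```

Run:
```python
from h import *
s=read_state();print('tcp in crate',(MC.T@(s['ee_pos']-ORI)*1000).round(1),(MC.T@s['ft_force']).round(1))
```

```text
tcp in crate [ -1.9 -21.7 116.7] [-5.3  1.  14. ]
```

Request:
arm_command(
  targets=[
    [255,-0.4,0,0,0,0,0],
    [255,-0.4,0,0,0,0,0],
    [100,-0.4,0,0,0,0,0],
    [95,-0.4,0,0,0,0,0],
    [85,-0.4,0,0,0,0,0],
    [70,-0.4,0,0,0,0,0],
    [50,-0.4,0,0,0,0,0],
    [30,-0.4,0,0,0,0,0],
    [30,-0.4,0,0,0,0,0],
  ],
)

```text
time: 19.3
ee_pos: [0.5575, -0.2468, 0.1558]
eef_rot: [0.028, 0.514, -0.045, 0.856]
ft_force: [0.2, -1.1, 0.4]
width: 0.0744
```

Run:
```python
from h import *
s=read_state();print('tcp in crate',(MC.T@(s['ee_pos']-ORI)*1000).round(1),(MC.T@s['ft_force']).round(1))
snap('wrist','w14',crop=(240,100,160,130),k=5)
```

```text
tcp in crate [ -2.  -21.5 116.9] [ 0.5 -1.1  0.1]
```

View pics/w14.png

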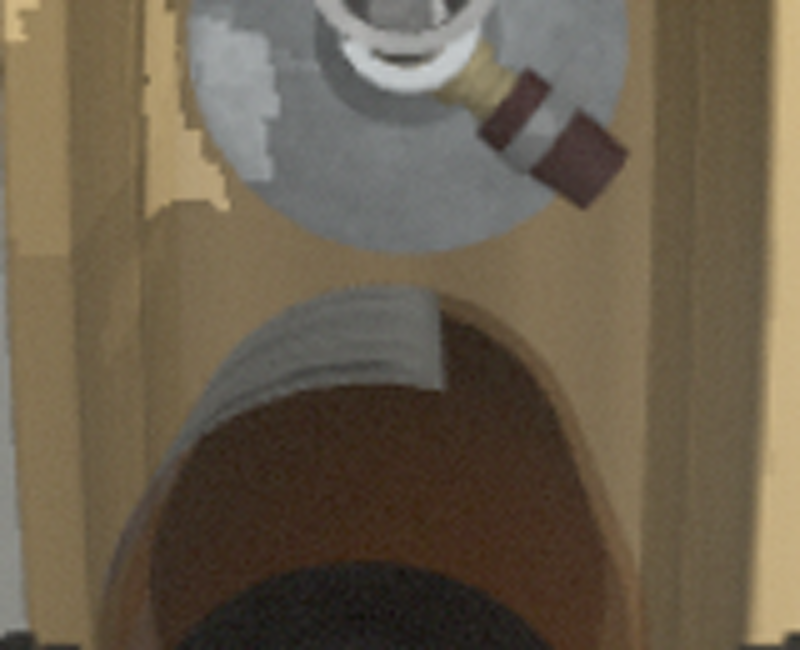

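Run:
```python
from h import *
s=read_state();f=lambda u,v:(u/5-.5+240,v/5-.5+100)
g=lambda uv,z:wcrate(f(*uv),s,z).round(1)
print('cap top +y edge: held(410,525)',g((410,525),146),'now',g((365,562),146))
print('base +y edge',g((395,283),0),g((380,286),0),'foot',g((408,252),0),'foot left/right',g((188,20),0),g((628,20),0))
snap('wrist','w15');snap('side','s6',crop=(280,130,140,160),k=4);snap('top','t6',crop=(340,70,160,130),k=5)
```

```text
cap top +y edge: held(410,525) [ -2.   11.4 146. ] now [ -6.1   7.9 146. ]
base +y edge [-4.7 16.2  0. ] [-7.5 15.6  0. ] foot [-2.4 21.9  0. ] foot left/right [-41.9  64.5   0. ] [37.  64.5  0. ]
```

View pics/s6.png

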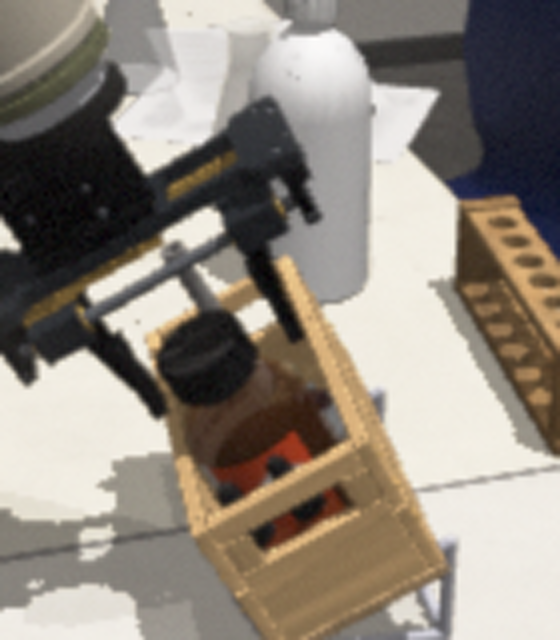

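View pics/w15.png

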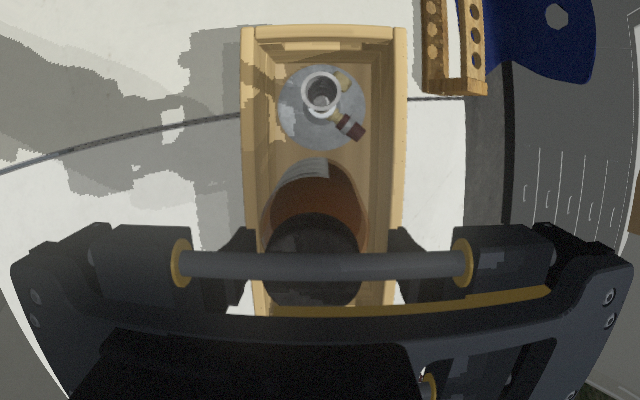

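Run:
```python
from h import *
s=read_state();f=lambda u,v:(u/5-.5+240,v/5-.5+100)
g=lambda uv,z:wcrate(f(*uv),s,z).round(1)
print('cap bottom edge held',g((410,525),122),'now',g((365,562),122))
im=np.load('pics/w15.npy');x,y,w,h=225,135,180,180;k=3.6
c=cv2.resize(im[y:y+h,x:x+w],None,fx=k,fy=k,interpolation=cv2.INTER_CUBIC);b=c.copy()
# model circles upright bottle at (bx,by)
for bx,by,cl in((-2.5,-21,(255,0,255)),(-5.5,-21,(0,255,0))):
  for r,z in((37,0),(37,90),(26,122),(26,146)):
    P=[wproj(crate([bx+r*np.cos(t),by+r*np.sin(t),z]),s) for t in np.linspace(0,6.283,60)]
    cv2.polylines(c,[np.array([[(p[0]-x+.5)*k,(p[1]-y+.5)*k] for p in P]).round().astype(int)],True,cl,1)
cv2.imwrite('pics/w15o.png',c)
```

```text
cap bottom edge held [ -2.1   4.7 122. ] now [ -6.9   0.6 122. ]
```

View pics/w15o.png

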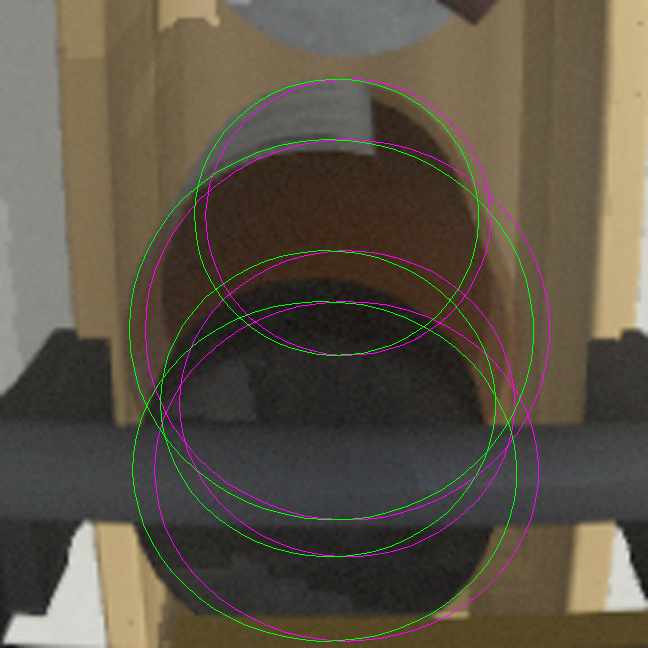

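View pics/t6.png

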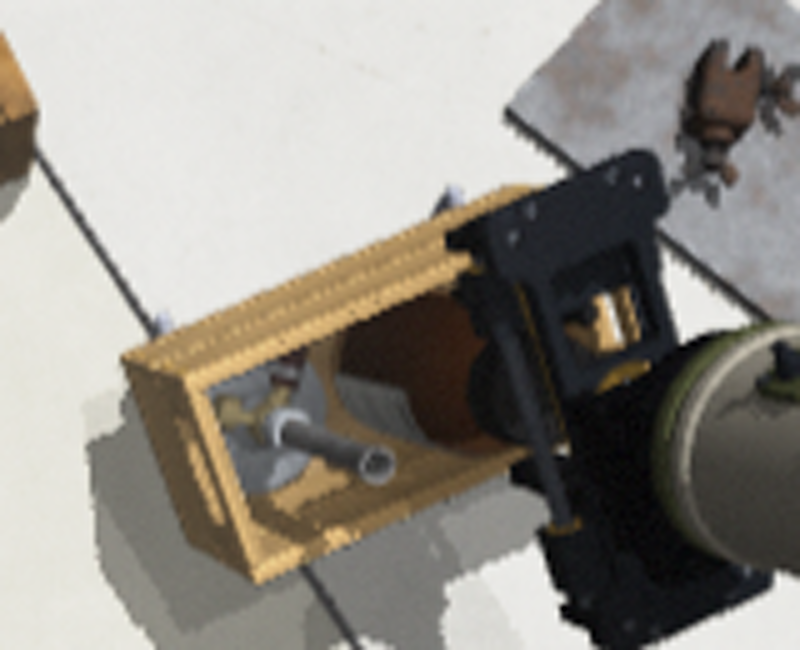

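Request:
arm_command(
  targets=[
    [80,0,-1,-1,0,0,0],
    [100,0,-2,-2,0,0,0],
    [120,0,-2,-2,0,0,0],
    [255,0,-2,-2,0,0,0],
    [255,0,-2,-2,0,0,0],
    [255,0,-2,-2,0,0,0],
    [255,0,-2,-2,0,0,0],
    [255,0,-2,-2,0,0,0],
  ],
  newtons=30,
)

```text
time: 20.3
ee_pos: [0.5553, -0.2485, 0.1547]
eef_rot: [0.028, 0.515, -0.045, 0.856]
ft_force: [-1.8, 0.3, 0.6]
width: 0.0508
```

Run:
```python
from h import *
s=read_state();print('tcp in crate',(MC.T@(s['ee_pos']-ORI)*1000).round(1),(MC.T@s['ft_force']).round(1),s['width'])
snap('wrist','w16',crop=(240,100,160,130),k=5)
```

```text
tcp in crate [ -4.3 -23.4 116.9] [-1.3  0.1  1.4] 0.05078375434851239
```

View pics/w16.png

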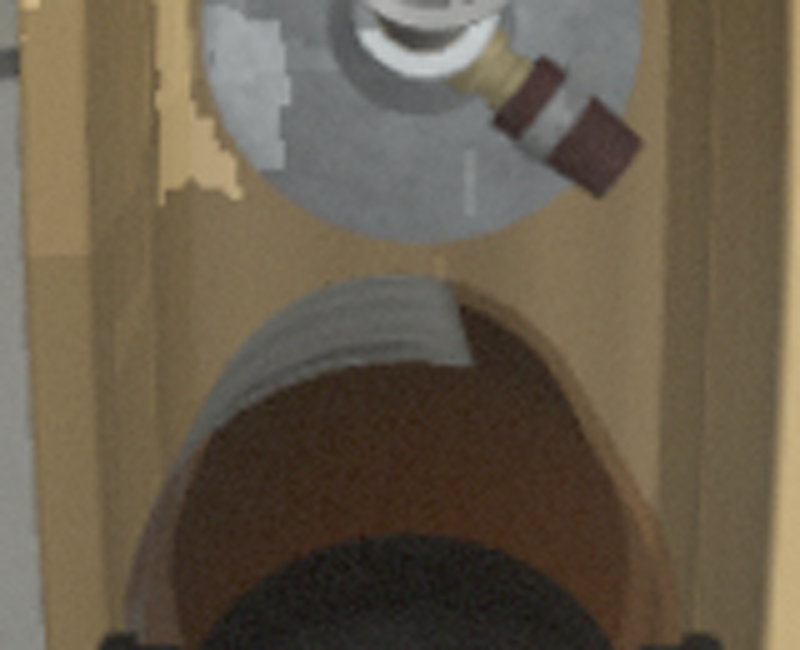

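Request:
arm_command(
  targets=[
    [255,-1.5,0,0,0,0,0],
    [255,-3,0.5,0,0,0,-0.008],
    [255,-3,1,0,0,0,-0.016],
    [255,-3,1.5,-1,0,0,-0.024],
    [255,-3,1.5,-1,0,0,-0.024],
    [255,-3,1.5,-1,0,0,-0.024],
  ],
  newtons=50,
)

```text
time: 20.95
ee_pos: [0.5537, -0.2467, 0.1573]
eef_rot: [0.022, 0.514, -0.055, 0.856]
ft_force: [0.4, -0.9, -1.1]
width: 0.0506
```

Run:
```python
from h import *
s=read_state();print('tcp in crate',(MC.T@(s['ee_pos']-ORI)*1000).round(1),(MC.T@s['ft_force']).round(1),s['width'])
T=R.from_quat(s['eef_rot']).as_matrix();print((MC.T@T).round(4))
snap('wrist','w17',crop=(240,100,160,130),k=5)
f=lambda u,v:(u/5-.5+240,v/5-.5+100)
```

```text
tcp in crate [ -4.6 -21.9 120. ] [-0.  -0.8 -1.2] 0.05060774325867125
[[ 7.000e-04 -1.300e-03  1.000e+00]
 [-2.220e-02  9.998e-01  1.300e-03]
 [-9.998e-01 -2.220e-02  6.000e-04]]
```

View pics/w17.png

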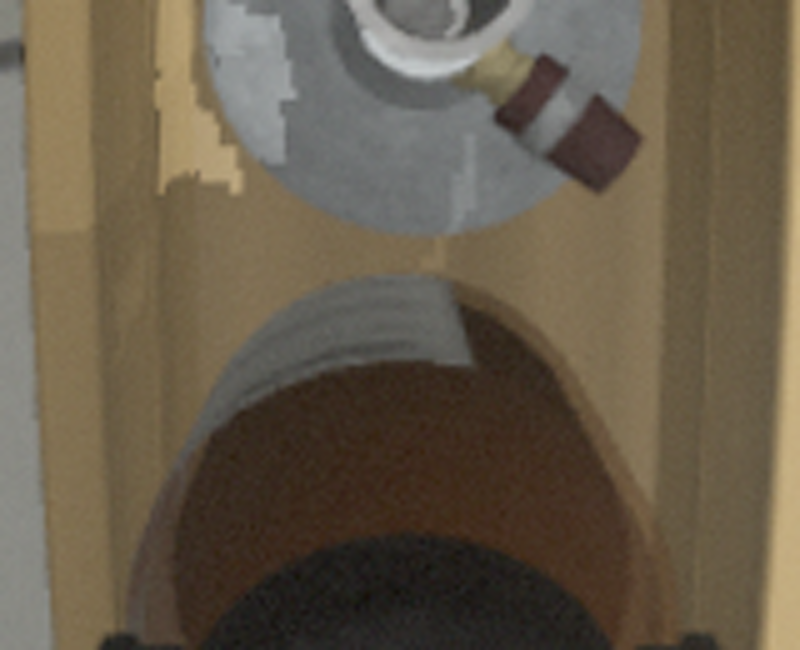

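Run:
```python
from h import *
s=read_state();f=lambda u,v:(u/5-.5+240,v/5-.5+100)
for z in(0,3):
  print(wcrate(f(405,274),s,z)[1]-37, wcrate(f(410,534),s,122+z)[1]-26)
print('foot edge',wcrate(f(420,236),s,0))
```

```text
-22.758006888618063 -23.449016343948912
-22.35321631997743 -22.514372447408604
foot edge [-2.79142054 21.25521036  0.        ]
```

Request:
arm_command(
  targets=[
    [255,0,0,-0.7,0,0,0],
    [255,0,0,-1.4,0,0,0],
    [255,0,0,-1.4,0,0,0],
  ],
)

```text
time: 21.3
ee_pos: [0.553, -0.2469, 0.1571]
eef_rot: [0.021, 0.514, -0.056, 0.856]
ft_force: [5.1, -1.1, -0.0]
width: 0.0507
```

Run:
```python
from h import *
s=read_state();print('tcp in crate',(MC.T@(s['ee_pos']-ORI)*1000).round(1),(MC.T@s['ft_force']).round(1),(MC.T@s['torque']).round(2))
```

```text
tcp in crate [ -5.3 -22.2 120.2] [ 4.6 -0.5 -2.4] [ 0.06 -1.01 -0.02]
```

Request:
arm_command(
  targets=[
    [255,1,0,0,0,0,0],
    [255,2,0,0,0,0,0],
    [255,3,0,0,0,0,0],
    [255,3.6,0,0,0,0,0],
    [255,3.6,0,0,0,0,0],
  ],
)

```text
time: 21.8
ee_pos: [0.5545, -0.2478, 0.1541]
eef_rot: [0.022, 0.514, -0.056, 0.856]
ft_force: [1.9, -0.5, 7.7]
width: 0.0504
```

Run:
```python
from h import *
s=read_state();print('tcp in crate',(MC.T@(s['ee_pos']-ORI)*1000).round(1),(MC.T@s['ft_force']).round(1),(MC.T@s['torque']).round(2))
```

```text
tcp in crate [ -5.2 -22.8 116.8] [ 5.3 -0.3  5.9] [-0.11 -1.18  0.04]
```

Touching the floor (about 8 N) and the front wall. Opening.

Request:
arm_command(
  targets=[
    [255,0,0,0.3,0,0,0],
    [100,0,0,0.3,0,0,0],
    [95,0,0,0.3,0,0,0],
    [85,0,0,0.3,0,0,0],
    [70,0,0,0.3,0,0,0],
    [50,0,0,0.3,0,0,0],
    [30,0,0,0.3,0,0,0],
    [30,0,0,0.3,0,0,0],
  ],
)

```text
time: 22.6
ee_pos: [0.5539, -0.2469, 0.1532]
eef_rot: [0.022, 0.515, -0.056, 0.855]
ft_force: [-0.8, -1.0, -0.5]
width: 0.0745
```

Run:
```python
from h import *
s=read_state();print('tcp in crate',(MC.T@(s['ee_pos']-ORI)*1000).round(1),(MC.T@s['ft_force']).round(1),s['width'])
snap('wrist','w18',crop=(240,100,160,130),k=5)
```

```text
tcp in crate [ -6.3 -22.1 116.3] [-0.8 -1.1 -0.1] 0.07446025594398012
```

View pics/w18.png

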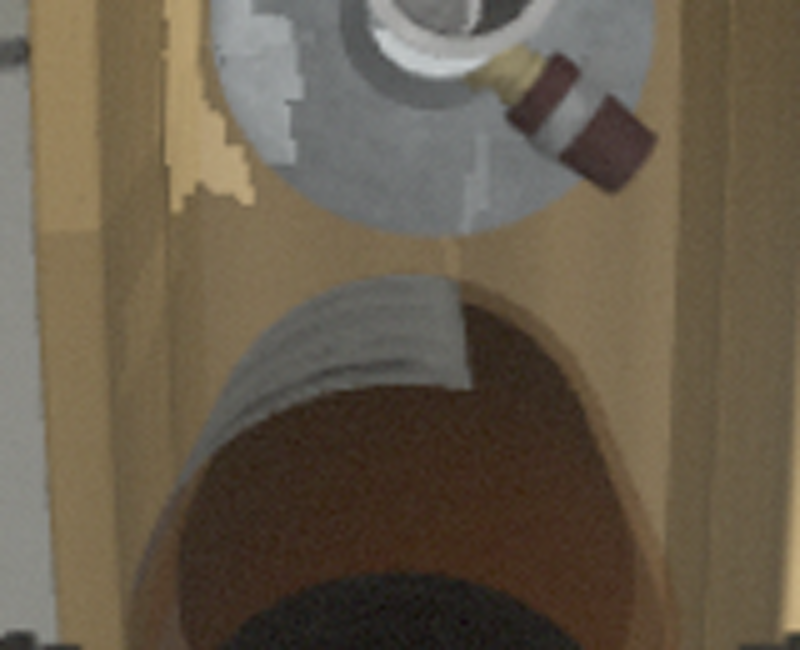

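Request:
arm_command(
  targets=[
    [10,-8,0,0,0,0,0],
    [0,-30,0,0,0,0,0],
    [0,-65,0,0,0,0,0],
    [0,-100,0,0,0,0,0],
    [0,-120,0,0,0,0,0],
    [0,-120,0,0,0,0,0],
  ],
)

```text
time: 23.25
ee_pos: [0.4986, -0.2389, 0.2623]
eef_rot: [0.022, 0.512, -0.056, 0.857]
ft_force: [0.1, -0.1, 0.3]
width: 0.0872
```

Run:
```python
from h import *
s=read_state();print(s['joint_positions'].round(2),(MC.T@(s['ee_pos']-ORI)*1000).round(1))
snap('wrist','w19',crop=(220,60,200,200),k=3);snap('side','s7',crop=(300,170,100,120),k=5);snap('top','t7',crop=(340,70,160,130),k=5)
```

```text
[-0.48 -0.36  0.77  2.05  0.22  0.87  0.11] [ -4.4 -20.1 238.8]
```

View pics/w19.png

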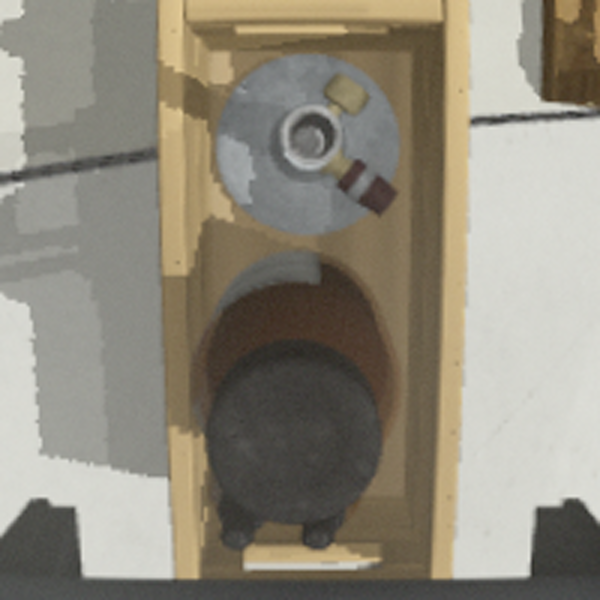

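View pics/s7.png

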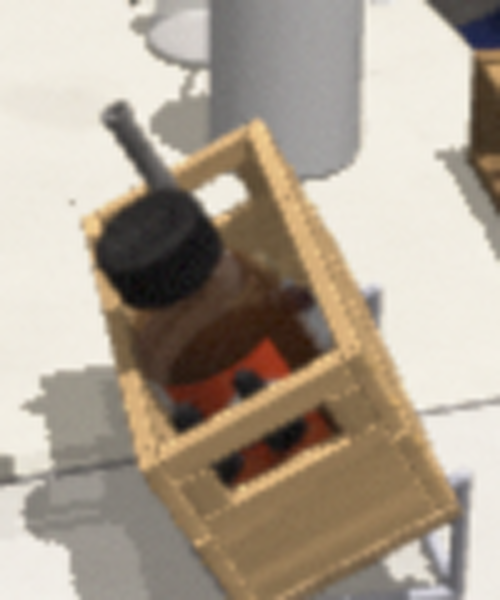

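View pics/t7.png

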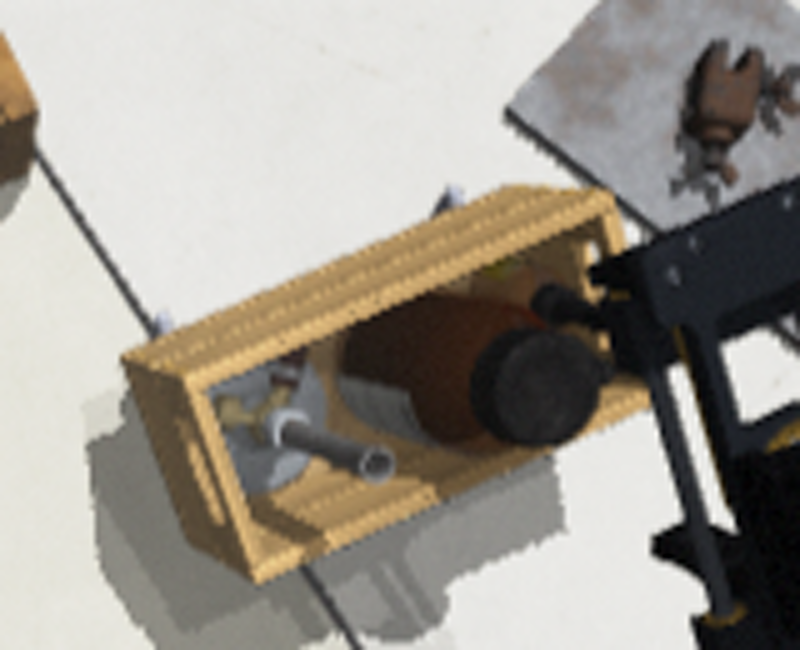

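```bash
cat > chk.py <<'E'
from h import *
s=read_state();f=lambda u,v:(u/3-.5+220,v/3-.5+60)
g=lambda uv,z:wcrate(f(*uv),s,z).round(1)
print('wrist: cap L,R',g((206,432),146),g((383,432),146),'cap -y edge',g((297,524),146),' +y edge(122)',g((297,340),122))
print('base +y',g((300,250),0),'foot -y',g((308,236),0),'+y',g((308,54),0),g((308,54),15),'tube',g((310,140),158))
print('rim inner x',g((205,400),92),g((440,400),92),'end inner rim y',g((312,27),92),'teats',g((237,535),92),g((318,535),92))
k=lambda p:((p[0]+.5)/5-.5+340,(p[1]+.5)/5-.5+70)
t,e=tri(('top',k((537,388))),('side',((152+.5)/5-.5+300,(240+.5)/5-.5+170)));print('tri cap ctr~',(MC.T@(t-ORI)*1000).round(1),e)
def tc(p,z):
    o,d=ray('top',k(p));oo=MC.T@(o-ORI)*1000;dd=MC.T@d;return (oo+dd*(z-oo[2])/dd[2]).round(1)
print('top cap ctr z146',tc((548,388),146),'tube',tc((377,462),158))
E
python3 chk.py
```

```text
wrist: cap L,R [-35.1 -20.9 146. ] [ 14.9 -20.8 146. ] cap -y edge [ -9.4 -48.8 146. ]  +y edge(122) [ -9.6   0.9 122. ]
base +y [-9.6 16.2  0. ] foot -y [-6.2 22.2  0. ] +y [ -6.3 100.3   0. ] [-6.3 98.5 15. ] tube [ -5.9  60.  158. ]
rim inner x [-41.3 -25.8  92. ] [ 38.9 -25.6  92. ] end inner rim y [-5.1 98.7 92. ] teats [-31.4 -75.5  92. ] [ -2.6 -75.4  92. ]
tri cap ctr~ [ -6.9 -26.8 137.1] 0.001576632890111411
top cap ctr z146 [ -5.3 -27.5 146. ] tube [ -0.5  58.7 158. ]
```

Run:
```python
from h import *
k=lambda p:((p[0]+.5)/5-.5+350,(p[1]+.5)/5-.5+90)
q=lambda p:((p[0]+.5)/5-.5+300,(p[1]+.5)/5-.5+180)
for a,b in(((538,213),(247,330)),((553,271),(186,364))):
    t,e=tri(('top',k(a)),('side',q(b)));print((MC.T@(t-ORI)*1000).round(1),e)
def tc(p,z):
    o,d=ray('top',k(p));oo=MC.T@(o-ORI)*1000;dd=MC.T@d;return (oo+dd*(z-oo[2])/dd[2]).round(1)
print(tc((538,213),90),tc((553,271),90))
print('dropper body +y edges z50',tc((425,190),50),tc((443,245),50),tc((425,190),20),tc((443,245),20))
im=np.load('pics/t7.npy');print()
# finer cap top circle in t7
x,y,w,h=425,125,50,50
cv2.imwrite('pics/t7c.png',cv2.resize(im[y:y+h,x:x+w],None,fx=12,fy=12,interpolation=cv2.INTER_CUBIC))
snap('wrist','w20',crop=(220,60,200,200),k=4)
s=read_state();print((MC.T@(s['ee_pos']-ORI)*1000).round(1))
```

```text
[  1.4 -81.6  88.3] 0.0002820350872416647
[-27.6 -81.   87.6] 0.0004685806277986023
[  1.7 -80.8  90. ] [-26.6 -79.9  90. ]
dropper body +y edges z50 [ 22.7 -49.8  50. ] [ -5.5 -50.2  50. ] [ 14.9 -62.4  20. ] [-14.2 -62.9  20. ]

[ -6.9 -19.2 235.2]
```

View pics/t7c.png

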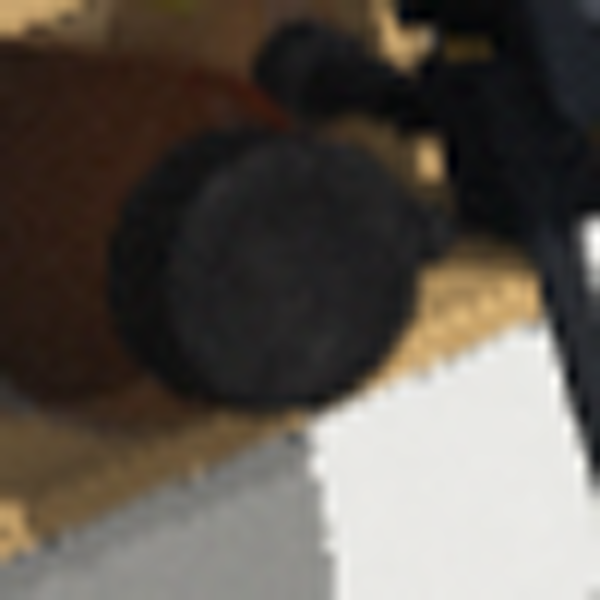

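View pics/w20.png

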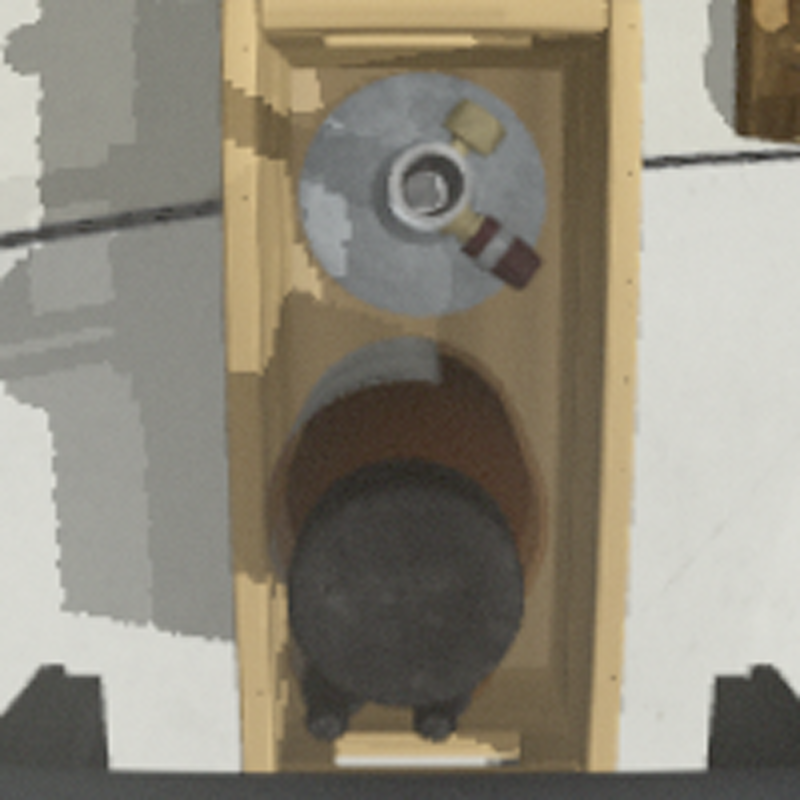

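Run:
```python
from h import *
s=read_state()
s=dict(s);f=lambda u,v:(u/4-.5+220,v/4-.5+60)
g=lambda uv,z:wcrate(f(*uv),s,z).round(1)
print('burner foot: -y,+y,L,R',g((423,316),0),g((423,72),0),g((300,195),10),g((546,195),10),'tube',g((427,188),158))
print('cap: L R',g((289,585),146),g((524,585),146),'-y',g((408,705),146),'+y122',g((408,461),122))
print('base +y',g((400,337),0))
o,d=ray('top',(448.96,147.0));oo=MC.T@(o-ORI)*1000;dd=MC.T@d;print('top cap',(oo+dd*(146-oo[2])/dd[2]).round(1))
```

```text
burner foot: -y,+y,L,R [-2.7 21.9  0. ] [ -2.9 100.3   0. ] [-40.8  60.8  10. ] [35.1 61.1 10. ] tube [ -3.6  59.8 158. ]
cap: L R [-32.4 -22.7 146. ] [ 17.5 -22.6 146. ] -y [ -7.1 -50.1 146. ] +y122 [ -7.2  -0.7 122. ]
base +y [-10.   15.1   0. ]
top cap [ -4.6 -27.1 146. ]
```

Request:
arm_command(
  targets=[
    [0,-5,0,0,0,0,0],
    [0,-15,20,0,0,0,0],
    [0,-20,55,-5,0,0,0],
    [0,-20,95,-10,0,0,0],
    [0,-20,135,-15,0,0,0],
    [0,-20,175,-20,0,0,0],
    [0,-20,200,-20,0,0,0],
    [0,-20,210,-20,0,0,0],
    [0,-20,210,-20,0,0,0],
  ],
)

```text
time: 24.35
ee_pos: [0.4962, -0.0256, 0.2627]
eef_rot: [0.021, 0.515, -0.055, 0.855]
ft_force: [-0.3, -0.6, 0.1]
width: 0.0871
```

Run:
```python
from h import *
snap('top','t8',crop=(340,70,160,130),k=5);snap('side','s8',crop=(300,170,100,120),k=5)
s=read_state();print(s['joint_positions'].round(2))
```

```text
[-0.45 -0.37  0.25  2.14  0.32  0.92 -0.45]
```

View pics/t8.png

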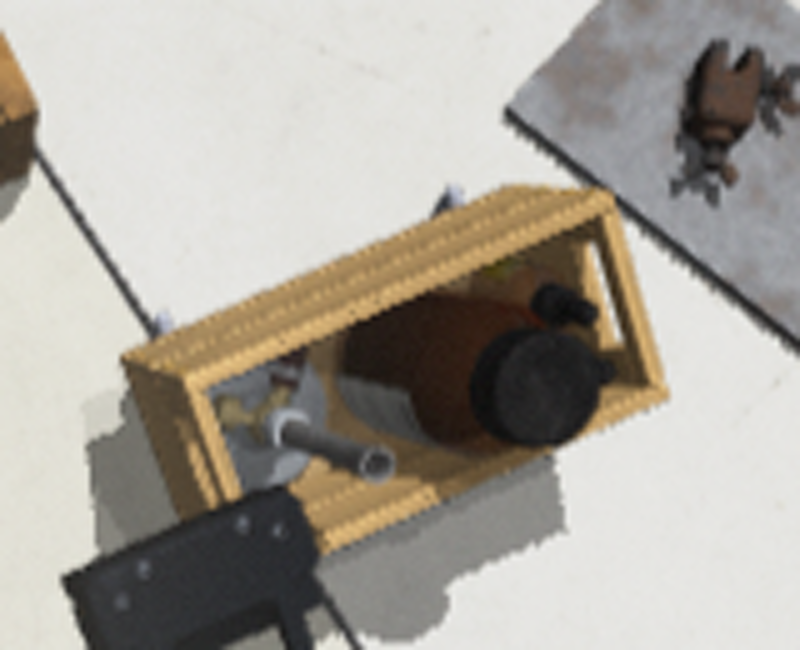

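View pics/s8.png

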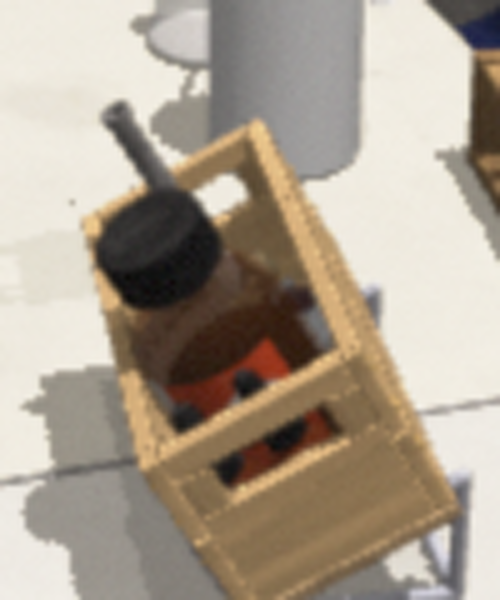

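Request:
arm_command(
  targets=[
    [0,0,15,0,0,0,0],
    [0,0,40,0,0,0,0],
    [0,0,50,0,0,0,0],
    [0,0,50,0,0,0,0],
    [0,0,50,0,0,0,0],
    [0,0,50,0,0,0,0],
    [0,0,50,0,0,0,0],
    [0,0,50,0,0,0,0],
    [0,0,50,0,0,0,0],
    [0,0,50,0,0,0,0],
  ],
)

```text
time: 25.45
ee_pos: [0.502, 0.0232, 0.2623]
eef_rot: [0.022, 0.515, -0.056, 0.855]
ft_force: [-0.5, -0.4, 0.0]
width: 0.0872
```

Run:
```python
from h import *
a=np.load('pics/t8.npy').astype(int);snap('top','t9');b=np.load('pics/t9.npy').astype(int)
d=np.abs(a-b).max(2);print('crate bottle region change',(d[115:165,405:475]>30).sum())
o=cv2.imread('pics/top0.png').astype(int);d0=np.abs(o-b).max(2)
print('wash',(d0[120:215,195:275]>30).sum(),'flask',(d0[190:240,165:222]>30).sum())
```

```text
crate bottle region change 0
wash 3 flask 0
```

View pics/t9.png

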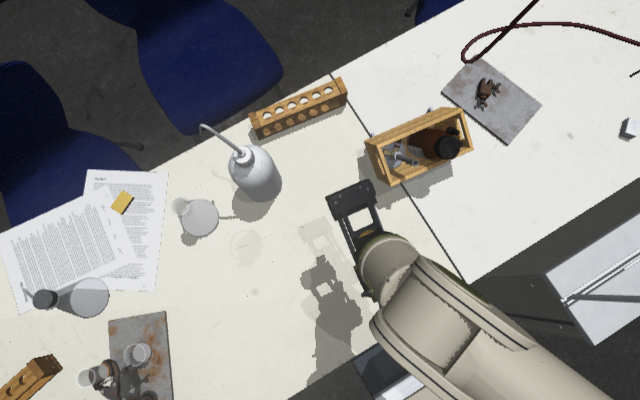

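```bash
python3 -c "
from bench import close_job
print(close_job())"
```

```text
the job is handed in; nothing more can be done
None
```

The burner and the brown bottle are both in the crate, side by side, and I handed the job in at about 25.5 s of the 64 s allowed. One thing is not perfect: the bottle leans about 1–2° toward the droppers.

- **Burner:** I gripped it by the tube, tilted it with the crate and lowered it until it touched the floor at the +y end. It measures 1–2 mm from the end wall, and it did not move when I let go.
- **Bottle:** I gripped it by the cap and lowered it between the burner and the droppers. On the first release it leaned about 2–3° toward the front wall and the droppers. I gripped it again, set it straight and against the front wall, pressed it to the floor and released it.
- **The lean that remains:** the bottle settled at the same slight angle toward the droppers after both releases, and I could not explain why. It is flush with the front wall and its base reached the floor at the expected height.
- **Last checks:** over the last second before hand-in the bottle and dropper area showed no change in the top view. The burner was last checked earlier and looked steady. The droppers stand where they were, the wash bottle and flask views match the first pictures, and the open gripper is clear of everything. The highest force I read was about 24 N, when the burner touched the floor.

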